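Load the packing tray and clip its order placard to the rail

TASK

Load every carton standing on the table into the packing tray, one to a pocket, flat and fully down. Then hang the blue order placard from its stand over the middle of the tray's back rail, front face towards the cartons, and fasten it there with both spring clips, one towards each end of the placard: squeeze a clip open, bring it down from above so that the jaws straddle placard and rail together, and let it close on both. Leave the pen and the tape roll where they are.

Things in the scene. Friction and masses are not known exactly. Their poses are not given: they have to be found in the camera images.
- tray: Grey packing tray (pocket floors black) fixed to the table, 206 x 190 mm, with a bare aluminium rail along its back. Origin on the table; x runs from the loading side to the rail, y along the rail, z up. 2 x 2 open pockets, each 69 mm (x) by 49 mm (y), floor 6 mm above the table, walls 20 mm high (tops 26 mm above the table), 31 mm thick between the two columns, 6 mm between the two rows.
- pocket0 (a point): Centre of the floor of tray pocket 0, 6 mm above the table; axes as the tray's (the pocket is long along x). At (-77.5, 40) mm in the tray's x, y.
- pocket1 (a point): Centre of the floor of tray pocket 1, 6 mm above the table; axes as the tray's (the pocket is long along x). At (-77.5, -40) mm in the tray's x, y.
- pocket2 (a point): Centre of the floor of tray pocket 2, 6 mm above the table; axes as the tray's (the pocket is long along x). At (-2.5, 40) mm in the tray's x, y.
- pocket3 (a point): Centre of the floor of tray pocket 3, 6 mm above the table; axes as the tray's (the pocket is long along x). At (-2.5, -40) mm in the tray's x, y.
- rail_top (a point): Middle of the top edge of the tray's back rail, 75 mm behind (+x) the tray's origin: a flat upright aluminium bar, 6 mm thick (x), 170 mm long (y), 36 mm tall, top edge 90 mm above the table, open below but for a post 12 mm wide at either end. Axes as the tray's.
- carton0: Closed cream carton with a green band, about 65 mm (x) x 45 mm (y) x 45 mm (z), 60 to 130 g, standing on the table to the robot's left. Origin in the centre of its underside, z up. It fits any pocket, either way round, with 2 mm to spare on each side and stands 25 mm above the pocket walls. May be absent.
- carton1: Closed cream carton with a green band, about 65 mm (x) x 45 mm (y) x 45 mm (z), 60 to 130 g, standing on the table to the robot's left. Origin in the centre of its underside, z up. It fits any pocket, either way round, with 2 mm to spare on each side and stands 25 mm above the pocket walls. May be absent.
- carton2: Closed cream carton with a green band, about 65 mm (x) x 45 mm (y) x 45 mm (z), 60 to 130 g, standing on the table to the robot's left. Origin in the centre of its underside, z up. It fits any pocket, either way round, with 2 mm to spare on each side and stands 25 mm above the pocket walls. May be absent.
- carton3: Closed cream carton with a green band, about 65 mm (x) x 45 mm (y) x 45 mm (z), 60 to 130 g, standing on the table to the robot's left. Origin in the centre of its underside, z up. It fits any pocket, either way round, with 2 mm to spare on each side and stands 25 mm above the pocket walls. May be absent.
- cardstand: Fixed dark steel foot (70 x 140 mm) with an upright aluminium bar, 6 mm thick (x), 130 mm long (y), top edge 85 mm above the table, at the robot's right; the placard hangs on it at the start. Origin on the table.
- placard: Blue rigid placard, J-shaped in section, 110 mm long (y), 60 g. Origin: middle of the hook's inner underside, which rests on a bar's top edge. Top flange 4 mm thick above it (z 0 to 4 mm), x -8.5 to 7.5 mm. Front plate x -8.5 to -4.5, hanging to z -54. Back lip x 4.5 to 7.5, hanging to z -10. Hook 9 mm wide inside. Pinch it across its 16 mm from above.
- placard_face (a point): Centre of the placard's front (-x) face, which carries a white strip low down: 8.5 mm in front of and 27 mm below the placard's origin.
- clipstand: Fixed stand at the robot's right: light wooden foot (80 x 150 mm) with an upright strip 10 mm thick (x), 130 mm long (y), top edge 50 mm above the table; the two spring clips are clamped on it at the start. Origin on the table.
- clip_a: Red sprung clip like a big clothes peg, 60 g, 24 mm wide. Origin on the hinge pin (10 mm thick) along the clip's y; z up to the handles, jaws down. At the start it is clamped on the clip stand, hinge 20 mm above the strip's top; handles splayed to 60 mm outside (across x), tops 43 mm above the hinge. The jaw lips are 8 mm high, 38 to 46 mm below the hinge; see also its handle and joint.
- clip_a_handle (a point): Point between the handles of the red clip, 30 mm above its hinge: where to squeeze, across the clip's x. Squeezed fully the handles are upright and parallel, 28 mm outside, 8 to 50 mm above the hinge, and the jaw lips are about 36 mm apart. This takes about 9 N on each handle: grip with 20 N or more. Released, it closes by its spring.
- clip_a_front (a joint): Jaw opening of the red clip, rad for each of its two equal halves: 0 closed on something 10 mm thick (such as rail plus placard plate), -0.11 closed empty, 0.34 fully open. The lips close with about 5 N; above them the jaws bow out, 27 mm apart inside when at 0, clear of the placard's back lip.
- clip_b: Orange sprung clip like a big clothes peg, 60 g, 24 mm wide. Origin on the hinge pin (10 mm thick) along the clip's y; z up to the handles, jaws down. At the start it is clamped on the clip stand, hinge 20 mm above the strip's top; handles splayed to 60 mm outside (across x), tops 43 mm above the hinge. The jaw lips are 8 mm high, 38 to 46 mm below the hinge; see also its handle and joint.
- clip_b_handle (a point): Point between the handles of the orange clip, 30 mm above its hinge: where to squeeze, across the clip's x. Squeezed fully the handles are upright and parallel, 28 mm outside, 8 to 50 mm above the hinge, and the jaw lips are about 36 mm apart. This takes about 9 N on each handle: grip with 20 N or more. Released, it closes by its spring.
- clip_b_front (a joint): Jaw opening of the orange clip, rad for each of its two equal halves: 0 closed on something 10 mm thick (such as rail plus placard plate), -0.11 closed empty, 0.34 fully open. The lips close with about 5 N; above them the jaws bow out, 27 mm apart inside when at 0, clear of the placard's back lip.
- tape_roll: Bystander: green tape roll lying flat, 90 mm across, 24 mm high. Leave it alone.
- marker: Bystander: blue and white marker pen, 115 mm long and 14 mm thick, lying behind the tray. Leave it alone.
Not all that is in view belongs to the job. Leave any pink or purple look-alike of the clip_b alone.

How it is judged (in metres and radians):
On the way, in this order (a step that is already met when the one before it is completed fails the run):
1. every carton present is seated flat in a tray pocket (((horizontal distance between carton0 and pocket0 below 0.005 m and z of carton0 in the frame of pocket0 between -0.003 and 0.003 m and angle between the x axis of carton0 and the x axis of pocket0, either way round below 0.1 rad and angle between carton0's own z axis and vertical below 0.06 rad) or (horizontal distance between carton0 and pocket1 below 0.005 m and z of carton0 in the frame of pocket1 between -0.003 and 0.003 m and angle between the x axis of carton0 and the x axis of pocket1, either way round below 0.1 rad and angle between carton0's own z axis and vertical below 0.06 rad) or (horizontal distance between carton0 and pocket2 below 0.005 m and z of carton0 in the frame of pocket2 between -0.003 and 0.003 m and angle between the x axis of carton0 and the x axis of pocket2, either way round below 0.1 rad and angle between carton0's own z axis and vertical below 0.06 rad) or (horizontal distance between carton0 and pocket3 below 0.005 m and z of carton0 in the frame of pocket3 between -0.003 and 0.003 m and angle between the x axis of carton0 and the x axis of pocket3, either way round below 0.1 rad and angle between carton0's own z axis and vertical below 0.06 rad)) and ((horizontal distance between carton1 and pocket0 below 0.005 m and z of carton1 in the frame of pocket0 between -0.003 and 0.003 m and angle between the x axis of carton1 and the x axis of pocket0, either way round below 0.1 rad and angle between carton1's own z axis and vertical below 0.06 rad) or (horizontal distance between carton1 and pocket1 below 0.005 m and z of carton1 in the frame of pocket1 between -0.003 and 0.003 m and angle between the x axis of carton1 and the x axis of pocket1, either way round below 0.1 rad and angle between carton1's own z axis and vertical below 0.06 rad) or (horizontal distance between carton1 and pocket2 below 0.005 m and z of carton1 in the frame of pocket2 between -0.003 and 0.003 m and angle between the x axis of carton1 and the x axis of pocket2, either way round below 0.1 rad and angle between carton1's own z axis and vertical below 0.06 rad) or (horizontal distance between carton1 and pocket3 below 0.005 m and z of carton1 in the frame of pocket3 between -0.003 and 0.003 m and angle between the x axis of carton1 and the x axis of pocket3, either way round below 0.1 rad and angle between carton1's own z axis and vertical below 0.06 rad)) and ((horizontal distance between carton2 and pocket0 below 0.005 m and z of carton2 in the frame of pocket0 between -0.003 and 0.003 m and angle between the x axis of carton2 and the x axis of pocket0, either way round below 0.1 rad and angle between carton2's own z axis and vertical below 0.06 rad) or (horizontal distance between carton2 and pocket1 below 0.005 m and z of carton2 in the frame of pocket1 between -0.003 and 0.003 m and angle between the x axis of carton2 and the x axis of pocket1, either way round below 0.1 rad and angle between carton2's own z axis and vertical below 0.06 rad) or (horizontal distance between carton2 and pocket2 below 0.005 m and z of carton2 in the frame of pocket2 between -0.003 and 0.003 m and angle between the x axis of carton2 and the x axis of pocket2, either way round below 0.1 rad and angle between carton2's own z axis and vertical below 0.06 rad) or (horizontal distance between carton2 and pocket3 below 0.005 m and z of carton2 in the frame of pocket3 between -0.003 and 0.003 m and angle between the x axis of carton2 and the x axis of pocket3, either way round below 0.1 rad and angle between carton2's own z axis and vertical below 0.06 rad)) and ((horizontal distance between carton3 and pocket0 below 0.005 m and z of carton3 in the frame of pocket0 between -0.003 and 0.003 m and angle between the x axis of carton3 and the x axis of pocket0, either way round below 0.1 rad and angle between carton3's own z axis and vertical below 0.06 rad) or (horizontal distance between carton3 and pocket1 below 0.005 m and z of carton3 in the frame of pocket1 between -0.003 and 0.003 m and angle between the x axis of carton3 and the x axis of pocket1, either way round below 0.1 rad and angle between carton3's own z axis and vertical below 0.06 rad) or (horizontal distance between carton3 and pocket2 below 0.005 m and z of carton3 in the frame of pocket2 between -0.003 and 0.003 m and angle between the x axis of carton3 and the x axis of pocket2, either way round below 0.1 rad and angle between carton3's own z axis and vertical below 0.06 rad) or (horizontal distance between carton3 and pocket3 below 0.005 m and z of carton3 in the frame of pocket3 between -0.003 and 0.003 m and angle between the x axis of carton3 and the x axis of pocket3, either way round below 0.1 rad and angle between carton3's own z axis and vertical below 0.06 rad))), for 0.2 s.
2. the placard hangs over the tray's rail, front towards the cartons, let go by the robot (x of placard in the frame of rail_top between -0.007 and 0.007 m and y of placard in the frame of rail_top between -0.035 and 0.035 m and z of placard in the frame of rail_top between -0.004 and 0.004 m and angle between placard's own z axis and vertical below 0.15 rad and x of placard_face in the frame of rail_top below 0 m and angle between the y axis of placard and the y axis of rail_top, either way round below 0.1 rad and contact force between the fingers and placard below 0.05 N), for 0.3 s.
At the end, for the whole second after the job is handed in: Cartons seated each in a pocket (within 5 mm, 3 mm of floor, 0.1 rad); placard hung on rail (height within 4 mm, 35 mm of middle), front to cartons; each clip closed on placard and rail (over 1 N on both, jaw -0.07 to 0.10), one 12 to 52 mm each side of its middle; all at rest (all of step 1 and x of placard in the frame of rail_top between -0.007 and 0.007 m and y of placard in the frame of rail_top between -0.035 and 0.035 m and z of placard in the frame of rail_top between -0.004 and 0.004 m and angle between placard's own z axis and vertical below 0.15 rad and x of placard_face in the frame of rail_top below 0 m and angle between the y axis of placard and the y axis of rail_top, either way round below 0.1 rad and z of clip_a in the frame of placard between 0.007 and 0.03 m and x of clip_a in the frame of placard between -0.015 and 0.012 m and value of joint clip_a_front between -0.07 and 0.1 rad and angle between each of clip_a, clip_b's own z axis and vertical below 0.3 rad and contact force between each of clip_a, clip_b and placard above 1 N and contact force between each of clip_a, clip_b and tray above 1 N and z of clip_b in the frame of placard between 0.007 and 0.03 m and x of clip_b in the frame of placard between -0.015 and 0.012 m and value of joint clip_b_front between -0.07 and 0.1 rad and ((y of clip_a in the frame of placard between 0.012 and 0.052 m and y of clip_b in the frame of placard between -0.052 and -0.012 m) or (y of clip_b in the frame of placard between 0.012 and 0.052 m and y of clip_a in the frame of placard between -0.052 and -0.012 m)) and linear speed of each of carton0, carton1, carton2, carton3, placard, clip_a, clip_b below 0.02 m/s); the robot touches nothing.
It fails at once if the tape roll is pushed away (distance of tape_roll from where it was at the start of the episode above 0.05 m).
It fails at once if the marker pen is pushed away (distance of marker from where it was at the start of the episode above 0.05 m).
Of carton0, carton1, carton2, carton3 only 3 to 4 are there at a start; the rules pass over those that are not, and their reading is None.
At some moment in a run one of carton0, carton1, carton2, carton3 may be knocked a few centimetres aside while the robot is not near it.
It also fails if it takes over 208 s, if anything falls off the work surface, if the arm or the gripper's body presses on something with over 40 N, if the wrist force passes 120 N, or if a joint passes its speed limit or range.

ROBOT

A 6-joint arm with a two-finger parallel gripper is mounted at the origin on the work surface. World frame = base frame: x ahead of the robot, y to its left, z up, the work surface at z = 0. Lengths are in m, angles in degrees, forces in N, time in s.
With the tool pointing down it reaches from about 0.3 to 0.75 m from the base axis. Payload 8.5 kg.
Tool frame: the origin (TCP) lies midway between the tips of the shut fingers; the grasp point (between the pads) lies 19 mm behind it (env.grasp_offset is the distance from the TCP to the grasp point, in m); z points along the fingers, y is the line along which they close (so a half turn about z gives the same grasp; the last joint's range is limited). The gripper opens to 85 mm and grips with 20 to 120 N. Pads are 22 mm wide; open, the fingers measure 114 mm over their backs; the gripper's body (76 mm by 85 mm) begins 54 mm behind the grasp point. The pads swing forward as they close: fully open they stand 13 mm farther back than shut.
Start: joints at [63.753, 21.807, 74.336, -0, 83.858, -12.336], TCP at [0.132, 0.534, 0.231] pointing down, gripper open.
Joint ranges: [-178.18, 178.18], [-50.72, 133.34], [12.68, 142.11], [-81.47, 261.47], [9.98, 163.14], [-165.26, 165.26]. Speed limits (degrees/s): [136.94, 136.94, 180, 180, 180, 180].

INTERFACE

Orientations are given as a 3x3 rotation matrix whose columns are the frame's x, y, z axes.
In Python, from rig import env gives the robot as it stands.
- The arm moves only by the tool servo_tool, never from a script. Its argument "deltas" is text: rows parted by semicolons, each of 7 numbers parted by spaces: the opening, from 0 (shut) to 1 (fully open), then the shift along the tool's x, y, z in mm, then the turn, a rotation vector about the tool's x, y, z in rad. A call has 1 to 8 rows; each row shifts and turns the commanded pose from where the row before left it, along the tool's axes as they then stand; what a row does not reach is not made up. A row lasts 1/12 s, in which the tool goes at most 41.7 mm and 7.16 degrees, less where a joint would pass 70% of its speed; a pose out of reach is approached as far as the arm can. A call is refused whole if a number of a shift passes 41.7 or a number of a turn 0.125, either way. A call with a gripper value outside its range is refused whole. The fingers move at their own pace and stop on an object; "newtons" is the grip in N (left out, the last holds). Time passes only in rows, so rows that do not move let the fingers close. It gives the time, the measured TCP pose, the force, the opening and the grip force at its end, in the units of the state.
- env.observe(): the state, without advancing time (a new reading comes with each control period).
- env.get_image(name): name is "scene" or "top" or "wrist"; returns a dict with "img" (480x640x3 uint8, red, green, blue), "depth" (480x640 float32, m along the optical axis (not along the pixel's ray), 0 where there is no reading), "camera_matrix" (3x3 intrinsics, pixels), "world_to_cam" (4x4, takes a point from world to camera coordinates). Camera axes: x right, y down, z forward; pixel columns grow to the right and rows downward; lengths in m; the calibration is good to about 2 mm. A picture is of the moment at which its call begins.
- env.close_job(): hands the job in; it is judged then, once.
Trained networks look in a picture, given as the dict that the camera call returned (one of the last four; its "shot" number tells which), for a name from the list of things; names that differ only in an ending like _2 or _b are one class to them, and where a whole thing is asked for, a point or a joint stands for the part that bears it (a point fixed in the world has none). Each returns a list of dicts, best first, with "conf" (0 to 1); they miss things now and then, are a little off and sometimes report something else, mostly with a low value. They report only what shows in the picture. A call takes as long as a camera call. They do not tell look-alikes from the thing itself.
- env.spot_in(name, picture): "bbox" ([centre column, centre row, width, height] in pixels, round what is visible of it).
- env.spot_point(name, picture): "uv" ([column, row] in pixels: a listed point, or the origin of a listed thing).
The state is a dict: "time_s": time; "q": joint angles; "qvel": joint speeds; "joint_efforts": joint torques, N m; "position": TCP position; "tool_rot": TCP orientation; "ft_force": force on the tool from outside, world axes, zero at the start; "wrist_torque": the same for the moment, N m; "grip_width": finger opening in m; "gripper_force": force on a finger pad.
Only numpy, scipy, OpenCV 4.12 (cv2) and the standard library are available. Lean on these libraries where they do the work, as an engineer would, in place of code of your own. Each camera call takes 0.05 s, during which the arm holds its last target. There are 200 camera calls.

## Working session

There is one attempt and no reset: what is moved stays moved. The work goes in short steps, Python scripts to look and compute and a tool call to move; the robot and the scene stay as the last step left them, time stands still between calls to the robot, and variables do not carry over. Pictures are saved under pics/ and viewed, at most 14 in all, crops included, and the job is handed in when it is done.

Besides the shell and the picture viewer there is one more tool, called after "Emit:" as a command line: name --argument value ..., lists and objects as JSON in quotes. servo_tool: Moves the arm, as the interface text tells. Its arguments: {"type":"object","properties":{"deltas":{"type":"string"},"newtons":{"type":"number"}},"required":["deltas"]}

```bash
ls; mkdir -p pics; cat > h.py <<'E'
import numpy as np, cv2, json
from rig import env
def shot(n,save=None):
    p=env.get_image(n)
    if save: cv2.imwrite(f'pics/{save}.png',cv2.cvtColor(p['img'],cv2.COLOR_RGB2BGR))
    return p
def w2p(p,X):
    c=p['world_to_cam']@np.r_[X,1]; u=p['camera_matrix']@c[:3]; return u[:2]/u[2]
def ray(p,uv,z):
    "pixel -> world at height z"
    R=p['world_to_cam'][:3,:3];t=p['world_to_cam'][:3,3]
    o=-R.T@t; d=R.T@np.linalg.inv(p['camera_matrix'])@np.r_[uv,1]
    return o+d*(z-o[2])/d[2]
def cloud(p):
    d=p['depth'];v,u=np.indices(d.shape);K=p['camera_matrix']
    c=np.stack([(u-K[0,2])/K[0,0]*d,(v-K[1,2])/K[1,1]*d,d],-1)
    R=p['world_to_cam'][:3,:3];t=p['world_to_cam'][:3,3]
    w=(c-t)@R; w[d==0]=np.nan; return w
E
python3 - <<'E'
from h import *
np.set_printoptions(precision=4,suppress=True)
s=env.observe();print(s['tool_rot'],s['time_s'],s['grip_width'],env.grasp_offset)
for n in('top','scene'):
    p=shot(n,n)
    print(n,p['world_to_cam'],p['camera_matrix'][0,0])
    for k in ['tray','carton0','cardstand','placard','clipstand','clip_a','clip_b','tape_roll','marker','rail_top','pocket0','pocket3','clip_a_handle']:
        print(k,[(np.round(d['uv']),round(d['conf'],2)) for d in env.spot_point(k,p)[:5]])
E
```

```text
pics
[[-0.9707  0.2404 -0.0007]
 [ 0.2404  0.9707 -0.0014]
 [ 0.0003 -0.0015 -1.    ]] 0.0 0.08515793593075256 0.0187
top [[ 0.0143 -0.9999 -0.0063 -0.0541]
 [-0.9869 -0.0131 -0.1607  0.5525]
 [ 0.1606  0.0085 -0.987   1.2562]
 [ 0.      0.      0.      1.    ]] 514.6987924824716
tray [(array([316., 257.]), 0.7), (array([301., 252.]), 0.65), (array([435., 287.]), 0.63)]
carton0 [(array([168., 233.]), 0.9), (array([218., 294.]), 0.77), (array([438., 287.]), 0.66), (array([158., 293.]), 0.64)]
cardstand [(array([426., 293.]), 0.93), (array([313., 286.]), 0.44)]
placard [(array([433., 290.]), 0.66), (array([281., 281.]), 0.58)]
clipstand [(array([409., 230.]), 0.62), (array([290., 254.]), 0.34)]
clip_a [(array([497., 209.]), 0.87), (array([430., 224.]), 0.79), (array([373., 271.]), 0.63), (array([472., 251.]), 0.59), (array([403., 227.]), 0.57)]
clip_b [(array([497., 209.]), 0.87), (array([430., 224.]), 0.79), (array([373., 271.]), 0.63), (array([472., 251.]), 0.59), (array([403., 227.]), 0.57)]
tape_roll [(array([213., 182.]), 0.81)]
marker [(array([214., 184.]), 0.69), (array([336., 1
[... 917 characters left out ...]
y([ 98., 334.]), 0.8), (array([247., 244.]), 0.77), (array([220., 277.]), 0.73), (array([182., 289.]), 0.65)]
clip_b [(array([126., 280.]), 0.95), (array([ 98., 334.]), 0.8), (array([247., 244.]), 0.77), (array([220., 277.]), 0.73), (array([182., 289.]), 0.65)]
tape_roll [(array([469., 309.]), 0.82)]
marker [(array([317., 339.]), 0.59), (array([318., 264.]), 0.23)]
rail_top [(array([341., 257.]), 0.98)]
pocket0 [(array([317., 262.]), 0.87), (array([312., 240.]), 0.66), (array([344., 237.]), 0.62), (array([354., 254.]), 0.62)]
pocket3 [(array([317., 262.]), 0.87), (array([312., 240.]), 0.66), (array([344., 237.]), 0.62), (array([354., 254.]), 0.62)]
clip_a_handle [(array([219., 271.]), 0.89)]
```

View pics/top.png

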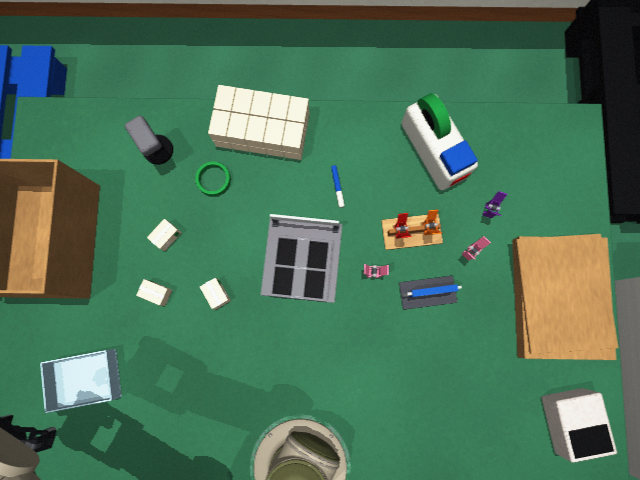

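View pics/scene.png

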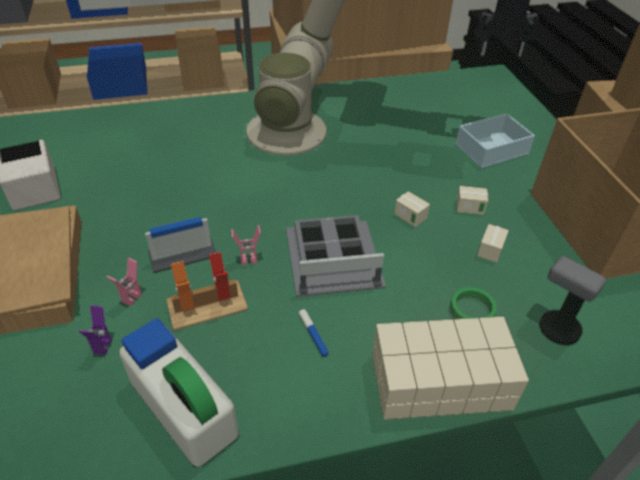

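Three cartons are at top pixels (163,235), (154,292) and (214,294), and the tray is around (301,260) with its rail at row 220. Red clip is at (402,226), orange at (432,222), placard at (432,292). The pink and purple ones are look-alikes. Next I'll measure with depth.

```bash
cat >> h.py <<'E'
def rect(pts):
    r=cv2.minAreaRect((pts[:,:2]*1000).astype(np.float32)); (c,(w,h),a)=r
    if w<h: w,h,a=h,w,a+90
    return np.round([*c,w,h,(a+90)%180-90],1)   # centre mm, long, short, angle of long axis deg
def blobs(p,lo,hi,box,minpx=12):
    w=cloud(p);x0,x1,y0,y1=box
    m=(w[...,2]>lo)&(w[...,2]<hi)&(w[...,0]>x0)&(w[...,0]<x1)&(w[...,1]>y0)&(w[...,1]<y1)
    n,l,st,ce=cv2.connectedComponentsWithStats(m.astype(np.uint8))
    out=[]
    for i in range(1,n):
        if st[i,4]>=minpx:
            q=w[l==i]; out.append((st[i,4],np.round(ce[i]),np.round(np.median(q[:,2])*1000,1),rect(q)))
    return out
E
python3 - <<'E'
from h import *
np.set_printoptions(precision=4,suppress=True)
p=shot('top')
print('cartons');[print(*b) for b in blobs(p,.035,.055,(.2,.8,.1,.6))]
print('rail');[print(*b) for b in blobs(p,.083,.098,(.3,.8,-.1,.2))]
print('tray');[print(*b) for b in blobs(p,.018,.034,(.3,.8,-.1,.2))]
print('placard');[print(*b) for b in blobs(p,.078,.098,(.3,.8,-.5,-.12))]
print('feet');[print(*b) for b in blobs(p,.004,.03,(.3,.8,-.5,-.1),100)]
print('clips');[print(*b) for b in blobs(p,.085,.13,(.4,.8,-.5,-.1),5)]
w=cloud(p)
for uv in [(163,235),(301,260),(402,226),(432,222),(430,292),(213,163),(337,190)]: print(uv,w[uv[1],uv[0]])
q=shot('wrist','w0'); print(q['world_to_cam'],q['camera_matrix'])
E
```

```text
cartons
49 [257. 148.] 44.0 [796.3 125.7  51.8   5.1  81.7]
437 [ 87. 239.] 44.9 [551.9 550.6 298.8   7.   -0.3]
485 [162. 234.] 46.2 [566.6 361.8  65.2  48.6 -39.3]
497 [151. 292.] 46.2 [418.6 377.7  67.3  45.2  68.8]
492 [213. 293.] 46.0 [417.9 223.2  65.9  45.9  31.3]
14 [ 68. 297.] 48.1 [402.3 581.   36.2   0.2 -89.8]
110 [110. 365.] 44.7 [238.  466.8  75.5   4.3  10.8]
rail
133 [271. 144.] 91.7 [795.1  85.3 145.5  16.   81.5]
20 [289. 141.] 96.8 [795.6  41.8  25.5   8.2  87.2]
214 [303. 218.] 90.6 [600.6   0.6 168.5   7.5  84.7]
tray
77 [268. 152.] 25.6 [791.3  95.5 111.2   5.9  80.9]
18 [296. 156.] 26.6 [779.8  25.4  21.1   3.8  88.6]
1563 [299. 268.] 27.0 [486.3  10.  156.6 149.3  -5.1]
placard
183 [441. 166.] 87.5 [ 737.8 -343.8  143.7   61.5   61.3]
43 [501. 194.] 85.6 [ 669.1 -487.3   23.3    9.4   69.9]
15 [495. 213.] 90.8 [ 619.1 -470.9   23.8    5.5   60.4]
42 [431. 216.] 87.5 [ 609.3 -312.9   25.4    9.1  -77.3]
42 [401. 220.] 87.7 [ 599.7 -240.5   23.2    7.8  -86.7]
17 [432. 231.] 88.2 [ 573.4 -317.    21.1    8.4  -89.6]
15 [402. 234.] 84.8 [ 565.3 -243.6   21.3    9
[... 1010 characters left out ...]
56.] 89.3 [ 513.9 -407.    23.2    5.    45.8]
12 [364. 268.] 89.3 [ 478.7 -150.5   21.3    2.9    0.1]
16 [387. 269.] 88.9 [ 477.5 -203.6   21.8    2.8    0.6]
317 [434. 290.] 90.0 [ 429.2 -317.9  126.8   16.   -81.8]
(163, 235) [0.5626 0.3578 0.042 ]
(301, 260) [0.5053 0.0065 0.0262]
(402, 226) [ 0.587  -0.244   0.0771]
(432, 222) [ 0.5987 -0.3189  0.0738]
(430, 292) [ 0.4246 -0.3078  0.0879]
(213, 163) [0.7593 0.2436 0.0255]
(337, 190) [ 0.6936 -0.0837  0.0131]
[[ 0.2401  0.9707 -0.0008 -0.5506]
 [ 0.9172 -0.2266  0.3278 -0.0431]
 [ 0.3181 -0.0794 -0.9447  0.3809]
 [ 0.      0.      0.      1.    ]] [[425.61     0.     320.7781]
 [  0.     425.61   238.8701]
 [  0.       0.       1.    ]]
```

```bash
cat >> h.py <<'E'
def go(x,y,z,psi=None):
    "remaining shift (tool axes, mm) and turn about tool z (rad) from measured pose to TCP target (mm), tool-x heading psi (deg)"
    s=env.observe();R=s['tool_rot'];d=R.T@(np.array([x,y,z])-s['position']*1000)
    cur=np.degrees(np.arctan2(R[1,0],R[0,0]))
    th=0 if psi is None else ((cur-psi+180)%360-180)
    print('t',round(s['time_s'],2),'shift',np.round(d,1),'norm',round(np.linalg.norm(d)),'turn rad',round(np.radians(th),3),'psi',round(cur,1),'pos',np.round(s['position']*1000,1),'grip',round(s['grip_width']*1000,1),round(float(np.max(s['gripper_force'])),1),'q6',round(s['q'][5],1))
E
python3 -c "
from h import *
go(418,223,150,211.3)
R=env.observe()['tool_rot'];p=shot('wrist');T=p['world_to_cam'];print(R.T@(-T[:3,:3].T@T[:3,3]-env.observe()['position']), (T[:3,:3]@R).round(3))"
```

```text
t 1.5 shift [-352.1 -233.    81.4] norm 430 turn rad -0.789 psi 166.1 pos [132.2 533.8 231.3] grip 85.3 0.0 q6 -12.3
[ 0.08433473  0.00093032 -0.1422412 ] [[ 0.     1.     0.001]
 [-0.945  0.001 -0.328]
 [-0.328 -0.001  0.945]]
```

Emit:
servo_tool --deltas "1 -25 -16.7 2 0 0 0;1 -25 -16.7 2 0 0 0;1 -25 -16.7 2 0 0 0;1 -25 -16.7 2 0 0 0;1 -25 -16.7 2 0 0 0;1 -25 -16.7 2 0 0 0;1 -25 -16.7 2 0 0 0;1 -25 -16.7 2 0 0 0" --newtons 30

```text
time_s: 2.22
position: [0.295, 0.3549, 0.2154]
tool_rot: [[-0.971, 0.24, 0.0], [0.24, 0.971, 0.0], [-0.0, 0.0, -1.0]]
ft_force: [0.0, 0.8, 0.3]
grip_width: 0.0854
gripper_force: 0.0
```

Emit:
servo_tool --deltas "1 -25 -16.7 10 0 0 0;1 -25 -16.7 10 0 0 0;1 -25 -16.7 10 0 0 0;1 -25 -16.7 10 0 0 0;1 -25 -16.7 10 0 0 0;1 -27 -16 10 0 0 0;1 0 0 0 0 0 0"

```text
time_s: 2.8
position: [0.4206, 0.2198, 0.1538]
tool_rot: [[-0.97, 0.244, -0.001], [0.244, 0.97, -0.001], [0.001, -0.001, -1.0]]
ft_force: [0.4, -0.3, -0.6]
grip_width: 0.0853
gripper_force: 0.0
```

Emit:
servo_tool --deltas "1 0 0 0 0 0 -0.113;1 0 0 0 0 0 -0.113;1 0 0 0 0 0 -0.113;1 0 0 0 0 0 -0.113;1 0 0 0 0 0 -0.113;1 0 0 0 0 0 -0.113;1 0 0 0 0 0 -0.111;1 0 0 0 0 0 0"

```text
time_s: 3.47
position: [0.4177, 0.2232, 0.1555]
tool_rot: [[-0.852, -0.523, 0.0], [-0.523, 0.852, 0.0], [-0.0, -0.0, -1.0]]
ft_force: [-0.9, -0.4, 1.1]
grip_width: 0.0853
gripper_force: 0.0
```

```bash
python3 -c "
from h import *
go(418,223,24,211.3)
p=shot('wrist','w1')
for b in blobs(p,.035,.055,(.35,.5,.12,.32),100): print(*b)
p=shot('top')
for b in blobs(p,.035,.055,(.35,.6,.12,.42),100): print(*b)"
```

```text
t 3.47 shift [-1.000e-01 -4.000e-01  1.315e+02] norm 132 turn rad 0.004 psi -148.5 pos [417.7 223.2 155.5] grip 85.3 0.0 q6 -107.8
7219 [321. 227.] 44.6 [416.5 223.3  66.   45.1  31.7]
476 [162. 234.] 46.3 [566.2 361.2  65.   47.7 -38.2]
315 [216. 296.] 46.0 [412.1 219.   51.3  44.9  31. ]
```

View pics/w1.png

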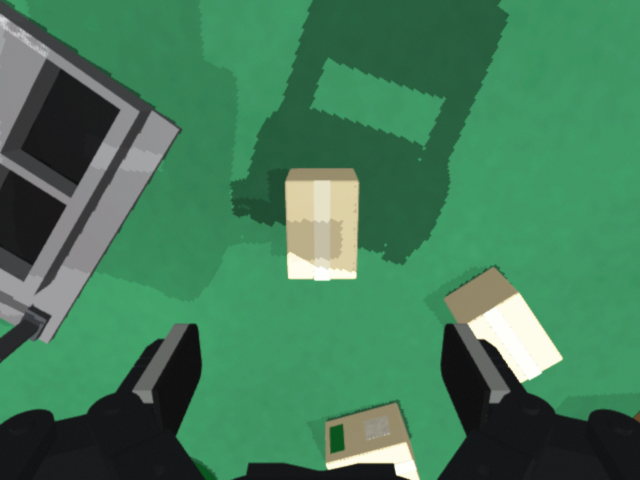

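Wrist view shows the carton at (320,225), which agrees with the top camera to within 2 mm. Going down to grasp it.

Emit:
servo_tool --deltas "1 1 0.5 30 0 0 0;1 0 0 30 0 0 0;1 0 0 30 0 0 0;1 0 0 25 0 0 0;1 0 0 16.5 0 0 0;0 0 0 0 0 0 0;0 0 0 0 0 0 0;0 0 0 0 0 0 0"

```text
time_s: 4.23
position: [0.4174, 0.2231, 0.0249]
tool_rot: [[-0.855, -0.518, 0.002], [-0.518, 0.855, 0.0], [-0.002, -0.0, -1.0]]
ft_force: [-0.3, -0.0, -0.6]
grip_width: 0.0517
gripper_force: 0.0
```

Emit:
servo_tool --deltas "0 0 0 0 0 0 0;0 0 0 0 0 0 0;0 0 0 0 0 0 0;0 0 0 0 0 0 0"

```text
time_s: 4.57
position: [0.4175, 0.2231, 0.0251]
tool_rot: [[-0.855, -0.519, 0.003], [-0.519, 0.855, 0.001], [-0.003, -0.001, -1.0]]
ft_force: [-0.6, -0.2, 7.3]
grip_width: 0.0443
gripper_force: 32.1
```

```bash
python3 -c "
from h import *
go(418,223,24,211.3)"
```

```text
t 4.57 shift [-0.3 -0.3  1.1] norm 1 turn rad -0.001 psi -148.7 pos [417.5 223.1  25.1] grip 44.3 32.1 q6 -107.5
```

Emit:
servo_tool --deltas "0 0 0 -20 0 0 0;0 0 0 -30 0 0 0;0 0 0 -30 0 0 0;0 0 0 -25 0 0 0;0 15 -25.5 0 0 0 0;0 15 -25.5 0 0 0 0;0 15 -25.5 0 0 0 0;0 15 -25.5 0 0 0 0"

```text
time_s: 5.23
position: [0.4181, 0.1035, 0.1295]
tool_rot: [[-0.854, -0.52, 0.001], [-0.52, 0.854, -0.0], [-0.001, -0.001, -1.0]]
ft_force: [0.9, 0.3, -1.6]
grip_width: 0.0442
gripper_force: 31.4
```

Emit:
servo_tool --deltas "0 15 -25.5 0 0 0 0;0 15 -25.5 0 0 0 0;0 15 -25.5 0 0 0 0;0 0 0 0 0 0 0.12;0 0 0 0 0 0 0.12;0 0 0 0 0 0 0.12;0 0 0 0 0 0 0.12;0 0 0 0 0 0 0.12"

```text
time_s: 5.9
position: [0.4197, 0.0157, 0.1293]
tool_rot: [[-0.998, 0.06, 0.001], [0.06, 0.998, -0.0], [-0.001, -0.0, -1.0]]
ft_force: [-0.4, 0.2, -1.4]
grip_width: 0.0443
gripper_force: 31.4
```

Emit:
servo_tool --deltas "0 0 0 0 0 0 0.037;0 0 0 0 0 0 0;0 0 0 0 0 0 0"

```text
time_s: 6.15
position: [0.4197, 0.0158, 0.1292]
tool_rot: [[-0.996, 0.089, 0.001], [0.089, 0.996, -0.0], [-0.001, -0.0, -1.0]]
ft_force: [-0.2, 0.3, -0.8]
grip_width: 0.0443
gripper_force: 31.4
```

```bash
python3 -c "
from h import *
go(445,-25.4,100,174.8)
p=shot('wrist','w2')
for b in blobs(p,.016,.034,(.38,.62,-.13,.15),150): print(*b)
for b in blobs(p,.084,.098,(.5,.7,-.13,.15),50): print('r',*b)
for b in blobs(p,-.01,.012,(.39,.6,-.1,.12),150): print('f',*b)
for k in ['pocket0','rail_top']:print(k,[(np.round(d['uv']),round(d['conf'],2),ray(p,d['uv'],.006 if k[0]=='p' else .09).round(4)) for d in env.spot_point(k,p)])
"
```

```text
t 6.15 shift [-28.9 -38.8  29.2] norm 57 turn rad 0.001 psi 174.9 pos [419.7  15.8 129.2] grip 44.3 31.4 q6 -99.0
6969 [318. 254.] 25.3 [451.4  12.7 149.7  90.2  85.3]
155 [254. 418.] 24.8 [554.9 -44.3   8.1   7.7  86.3]
151 [387. 418.] 24.9 [563.5  51.8   8.    7.1  89. ]
f 22752 [324. 247.] 0.0 [475.2  10.  220.  170.4  90. ]
f 2475 [402. 265.] 5.9 [4.558e+02 6.670e+01 6.480e+01 2.680e+01 3.000e-01]
f 2669 [238. 266.] 6.0 [446.6 -39.   64.1  28.4  -7.7]
f 2491 [313. 436.] 5.5 [591.4   1.1 121.4  23.5  86.5]
pocket0 [(array([259., 264.]), 0.89, array([ 0.4416, -0.027 ,  0.006 ])), (array([379., 267.]), 0.57, array([0.4515, 0.0533, 0.006 ]))]
rail_top []
```

View pics/w2.png

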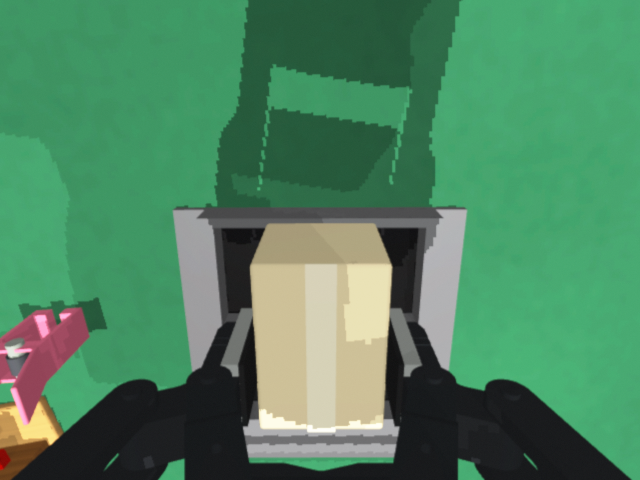

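```bash
cat >> h.py <<'E'
def trayfit(p,O=(525.9,7.4),a=-5.2):
    "wall-top boundaries in the assumed tray frame (mm)"
    w=cloud(p)*1000;c,s=np.cos(np.radians(a)),np.sin(np.radians(a))
    d=w[...,:2]-O; X=d[...,0]*c+d[...,1]*s; Y=-d[...,0]*s+d[...,1]*c; Z=w[...,2]
    top=(Z>22)&(Z<30)
    for x0 in (-105,-85,-65,-50,-30,-10,10):
        for sg in (1,-1):
            m=top&(abs(X-x0)<7)&(Y*sg>50)&(Y*sg<100)
            if m.sum()>30: print('x',x0,'inner|outer y',sg,np.percentile(Y[m]*sg,[1,99]).round(1))
    for y0 in (-90,-75,-55,-40,-25,0,25,40,55,75,90):
        m=top&(abs(Y-y0)<5)&(X<-100)&(X>-135)
        if m.sum()>15: print('y',y0,'front wall x',np.percentile(X[m],[1,99]).round(1))
E
python3 -c "
from h import *
p=shot('wrist');trayfit(p)"
```

```text
x -105 inner|outer y 1 [62.7 72.9]
x -105 inner|outer y -1 [65.9 76. ]
x -85 inner|outer y 1 [62.8 72.9]
x -85 inner|outer y -1 [65.8 75.9]
x -65 inner|outer y 1 [62.9 73. ]
x -65 inner|outer y -1 [65.6 75.9]
x -50 inner|outer y 1 [62.9 73. ]
x -50 inner|outer y -1 [65.7 75.7]
x -30 inner|outer y -1 [72.1 75.9]
y -75 front wall x [-118.8 -100.1]
y -55 front wall x [-119.2 -112.9]
y -40 front wall x [-119.1 -112.7]
y -25 front wall x [-119.4 -115.9]
y 0 front wall x [-119.4 -116. ]
y 25 front wall x [-119.2 -116.1]
y 40 front wall x [-119.3 -112.9]
y 55 front wall x [-119.4 -112.8]
y 75 front wall x [-119.4 -100.3]
```

```bash
python3 -c "
from h import *
s=env.observe();p=shot('wrist');w=cloud(p)
t=(w-s['position'])@s['tool_rot']*1000
m=(t[...,2]>-25)&(t[...,2]<-17)&(abs(t[...,0])<50)&(abs(t[...,1])<21.5)
print(np.median(t[m],0),np.percentile(t[m],[1,99],axis=0))
m=(t[...,2]>-14)&(t[...,2]<15)&(t[...,0]>25)&(t[...,0]<50)&(abs(t[...,1])<40)
print(np.percentile(t[m],[1,50,99],axis=0))
"
```

```text
[  5.38221909  -0.10887701 -19.49685713] [[-30.19541564 -21.18854635 -20.93779085]
 [ 33.45116614  21.04233533 -17.92217451]]
[[ 32.95699013 -21.02345171 -13.72666956]
 [ 33.49232688   0.51309738  -1.35387232]
 [ 34.00127847  22.15459975  14.54954201]]
```

Emit:
servo_tool --deltas "0 -14.6 -20.3 10 0 0 0;0 -14.6 -20.3 10 0 0 0;0 0 0 20 0 0 0;0 0 0 20 0 0 0;0 0 0 8 0 0 0;0 0 0 0 0 0 0;0 0 0 0 0 0 0"

```text
time_s: 6.98
position: [0.4452, -0.0272, 0.0611]
tool_rot: [[-0.996, 0.09, -0.0], [0.09, 0.996, 0.0], [0.0, 0.0, -1.0]]
ft_force: [-0.3, -0.4, -1.3]
grip_width: 0.0442
gripper_force: 31.4
```

```bash
python3 -c "
from h import *
go(445.2,-27.3,31.1,174.9)"
```

```text
t 6.98 shift [ 0.  -0.1 30. ] norm 30 turn rad -0.001 psi 174.8 pos [445.2 -27.2  61.1] grip 44.2 31.4 q6 -103.6
```

Emit:
servo_tool --deltas "0 0 0 7 0 0 0;0 0 0 7 0 0 0;0 0 0 7 0 0 0;0 0 0 4 0 0 0;0 0 0 0 0 0 0"

```text
time_s: 7.4
position: [0.4447, -0.0271, 0.035]
tool_rot: [[-0.996, 0.091, -0.002], [0.091, 0.996, 0.001], [0.002, 0.0, -1.0]]
ft_force: [0.5, -0.4, -0.8]
grip_width: 0.0444
gripper_force: 31.4
```

Emit:
servo_tool --deltas "0 0 0 3.5 0 0 0;0 0 0 0 0 0 0;0.65 0 0 0 0 0 0;0.65 0 0 0 0 0 0;0.65 0 0 0 0 0 0;0.65 0 0 -20 0 0 0;0.65 0 0 -30 0 0 0;0.65 0 0 -30 0 0 0"

```text
time_s: 8.07
position: [0.4447, -0.0271, 0.1132]
tool_rot: [[-0.996, 0.091, -0.002], [0.091, 0.996, 0.001], [0.002, 0.0, -1.0]]
ft_force: [0.3, 0.3, 0.2]
grip_width: 0.0556
gripper_force: 0.0
```

Emit:
servo_tool --deltas "1 0 0 -30 0 0 0;1 0 0 -30 0 0 0;1 0 0 0 0 0 0"

```text
time_s: 8.32
position: [0.4472, -0.0279, 0.1775]
tool_rot: [[-0.996, 0.09, 0.01], [0.09, 0.996, -0.003], [-0.01, -0.002, -1.0]]
ft_force: [0.6, 0.4, 0.0]
grip_width: 0.0854
gripper_force: 0.0
```

```bash
python3 -c "
from h import *
go(418.6,377.7,150,248.8)
p=shot('wrist')
for b in blobs(p,.035,.065,(.38,.62,-.13,.15),150): print(*b)
trayfit(p)
p=shot('top')
for b in blobs(p,.035,.055,(.35,.6,.12,.42),100): print(*b)
"
```

```text
t 8.32 shift [ 65.4 401.4  25.9] norm 407 turn rad -1.291 psi 174.8 pos [447.2 -27.9 177.5] grip 85.4 0.0 q6 -103.6
6657 [322. 214.] 50.6 [444.  -26.6  65.8  45.   -5. ]
2307 [349. 410.] 58.8 [597.6 -12.  146.7   7.4  85.2]
x -105 inner|outer y 1 [62.6 72.9]
x -105 inner|outer y -1 [51.4 75.9]
x -85 inner|outer y 1 [62.5 72.9]
x -85 inner|outer y -1 [66.  75.9]
x -65 inner|outer y 1 [62.6 72.9]
x -65 inner|outer y -1 [66.  75.9]
x -50 inner|outer y 1 [50.4 73. ]
x -50 inner|outer y -1 [66.  75.9]
x -30 inner|outer y 1 [62.8 73. ]
x -30 inner|outer y -1 [65.8 75.8]
x -10 inner|outer y 1 [62.9 73.1]
x -10 inner|outer y -1 [65.8 75.7]
x 10 inner|outer y 1 [62.9 73.2]
x 10 inner|outer y -1 [65.9 75.6]
y -75 front wall x [-118.9 -100.2]
y -55 front wall x [-118.9 -110.9]
y -40 front wall x [-118.9 -110.9]
y -25 front wall x [-119.  -110.9]
y 0 front wall x [-119.  -100.2]
y 25 front wall x [-119.1 -113.3]
y 40 front wall x [-119.3 -113.3]
y 55 front wall x [-119.2 -113.3]
y 75 front wall x [-119.2 -100.3]
473 [162. 234.] 46.0 [566.3 361.2  65.6  46.8 -40.5]
496 [151. 292.] 46.1 [418.4 377.2  67.5  45.2  68.5]
```

Carton seated: its top is at 50.6 mm at (444,-26.6). Next carton.

Emit:
servo_tool --deltas "1 5 29 2 0 0 0;1 5 29 2 0 0 0;1 5 29 2 0 0 0;1 5 29 2 0 0 0;1 5 29 2 0 0 0;1 5 29 2 0 0 0;1 5 29 2 0 0 0;1 5 29 2 0 0 0"

```text
time_s: 9.08
position: [0.4253, 0.2087, 0.1549]
tool_rot: [[-0.996, 0.091, -0.003], [0.091, 0.996, -0.001], [0.003, -0.001, -1.0]]
ft_force: [0.8, -0.6, -0.4]
grip_width: 0.0856
gripper_force: 0.0
```

Emit:
servo_tool --deltas "1 5 29 2 0 0 0;1 5 29 2 0 0 0;1 5 29 2 0 0 0;1 4 29 2 0 0 0;1 4 29 2 0 0 0;1 2 24 2 0 0 0;1 0 0 0 0 0 -0.115;1 0 0 0 0 0 -0.115"

```text
time_s: 9.75
position: [0.4158, 0.3788, 0.1422]
tool_rot: [[-0.989, -0.146, -0.003], [-0.146, 0.989, -0.002], [0.003, -0.001, -1.0]]
ft_force: [-0.9, -0.9, 0.5]
grip_width: 0.0854
gripper_force: 0.0
```

Emit:
servo_tool --deltas "1 0 0 0 0 0 -0.118;1 0 0 0 0 0 -0.118;1 0 0 0 0 0 -0.118;1 0 0 0 0 0 -0.118;1 0 0 0 0 0 -0.118;1 0 0 0 0 0 -0.118;1 0 0 0 0 0 -0.118;1 0 0 0 0 0 -0.118"

```text
time_s: 10.42
position: [0.4162, 0.3776, 0.1426]
tool_rot: [[-0.463, -0.886, -0.003], [-0.886, 0.463, -0.002], [0.003, 0.002, -1.0]]
ft_force: [-0.2, 0.2, 0.6]
grip_width: 0.0856
gripper_force: 0.0
```

Emit:
servo_tool --deltas "1 0 0 0 0 0 -0.117;1 0 0 0 0 0 0;1 0 0 0 0 0 0"

```text
time_s: 10.67
position: [0.4164, 0.3777, 0.1431]
tool_rot: [[-0.365, -0.931, -0.002], [-0.931, 0.365, -0.001], [0.002, 0.001, -1.0]]
ft_force: [0.4, -0.2, -0.1]
grip_width: 0.0855
gripper_force: 0.0
```

```bash
python3 -c "
from h import *
p=shot('wrist')
b=blobs(p,.035,.055,(.33,.5,.3,.46),100)
for x in b: print(*x)
r=b[0][3]; go(r[0],r[1],24,r[4]+180)"
```

```text
7833 [320. 235.] 44.5 [417.1 377.7  65.6  45.1  68.4]
t 10.72 shift [ -0.3  -0.7 119.4] norm 119 turn rad 0.003 psi -111.4 pos [416.5 377.8 143.4] grip 85.5 0.0 q6 -128.4
```

Emit:
servo_tool --deltas "1 0 -0.5 30 0 0 0;1 0 0 30 0 0 0;1 0 0 30 0 0 0;1 0 0 20 0 0 0;1 0 0 8.5 0 0 0;0 0 0 0 0 0 0;0 0 0 0 0 0 0;0 0 0 0 0 0 0"

```text
time_s: 11.38
position: [0.4179, 0.3782, 0.0271]
tool_rot: [[-0.363, -0.932, 0.002], [-0.932, 0.363, 0.001], [-0.002, -0.001, -1.0]]
ft_force: [-0.0, -0.1, -0.1]
grip_width: 0.0517
gripper_force: 0.0
```

Emit:
servo_tool --deltas "0 0 0 0 0 0 0;0 0 0 0 0 0 0;0 0 0 0 0 0 0;0 0 0 -15 0 0 0;0 0 0 -25 0 0 0;0 0 0 -30 0 0 0;0 0 0 -20 0 0 0;0 0 0 0 0 0 0"

```text
time_s: 12.05
position: [0.4188, 0.3788, 0.1205]
tool_rot: [[-0.362, -0.932, 0.007], [-0.932, 0.362, 0.004], [-0.007, -0.005, -1.0]]
ft_force: [0.4, -0.0, -0.7]
grip_width: 0.0446
gripper_force: 31.6
```

```bash
python3 -c "
from h import *
go(451.6,52.4,100,174.9)"
```

```text
t 12.05 shift [ 292.5 -148.7   19.4] norm 329 turn rad 1.289 psi -111.2 pos [418.8 378.8 120.5] grip 44.6 31.6 q6 -128.6
```

Emit:
servo_tool --deltas "0 26.5 -13.5 0 0 0 0;0 26.5 -13.5 0 0 0 0;0 26.5 -13.5 0 0 0 0;0 26.5 -13.5 0 0 0 0;0 26.5 -13.5 0 0 0 0;0 26.5 -13.5 0 0 0 0;0 26.5 -13.5 0 0 0 0;0 26.5 -13.5 0 0 0 0"

```text
time_s: 12.72
position: [0.4407, 0.1397, 0.1155]
tool_rot: [[-0.362, -0.932, -0.0], [-0.932, 0.362, -0.0], [0.0, 0.0, -1.0]]
ft_force: [0.6, 0.2, -0.6]
grip_width: 0.0444
gripper_force: 31.5
```

Emit:
servo_tool --deltas "0 26.5 -13.5 0 0 0 0;0 26.5 -13.5 0 0 0 0;0 27 -13.5 0 0 0 0;0 0 0 0 0 0 0.118;0 0 0 0 0 0 0.118;0 0 0 0 0 0 0.118;0 0 0 0 0 0 0.118;0 0 0 0 0 0 0.118"

```text
time_s: 13.38
position: [0.4504, 0.0586, 0.1154]
tool_rot: [[-0.828, -0.561, -0.002], [-0.561, 0.828, -0.009], [0.007, -0.007, -1.0]]
ft_force: [-0.0, -0.4, -1.5]
grip_width: 0.0442
gripper_force: 31.5
```

Emit:
servo_tool --deltas "0 0 0 0 0 0 0.118;0 0 0 0 0 0 0.118;0 0 0 0 0 0 0.118;0 0 0 0 0 0 0.118;0 0 0 0 0 0 0.118;0 0 0 0 0 0 0.109;0 0 0 0 0 0 0;0 0 0 0 0 0 0"

```text
time_s: 14.05
position: [0.4505, 0.0587, 0.1155]
tool_rot: [[-0.996, 0.094, -0.002], [0.094, 0.996, -0.009], [0.001, -0.01, -1.0]]
ft_force: [-0.9, -0.1, -1.7]
grip_width: 0.0445
gripper_force: 31.5
```

```bash
cat >> h.py <<'E'
def inhand(p):
    s=env.observe();t=(cloud(p)-s['position'])@s['tool_rot']*1000
    m=(t[...,2]>-25)&(t[...,2]<-17)&(abs(t[...,0])<50)&(abs(t[...,1])<21.5)
    f=(t[...,2]>-14)&(t[...,2]<12)&(t[...,0]>25)&(t[...,0]<50)&(abs(t[...,1])<40)
    print('top z',np.median(t[m][:,2]).round(1),'back x',np.percentile(t[m][:,0],1).round(1),'front',np.percentile(t[f],[1,50,99],axis=0).round(1).tolist())
E
python3 -c "
from h import *
p=shot('wrist');inhand(p)
p=shot('top');
for b in blobs(p,.035,.055,(.35,.6,.12,.42),100): print(*b)
go(452.2,52.3,61,174.9)"
```

```text
top z -17.5 back x -29.8 front [[32.9, -21.0, -13.8], [33.4, 0.5, -2.5], [33.9, 22.2, 11.7]]
483 [162. 234.] 46.3 [566.6 361.6  65.3  47.6 -38.9]
t 14.15 shift [-2.2 -5.7 54.6] norm 55 turn rad -0.006 psi 174.6 pos [450.6  58.7 115.6] grip 44.0 31.5 q6 -91.5
```

Emit:
servo_tool --deltas "0 -2.2 -5.7 10 -0.01 0 -0.005;0 0 0 20 0 0 0;0 0 0 15 0 0 0;0 0 0 7 0 0 0;0 0 0 0 0 0 0;0 0 0 0 0 0 0"

```text
time_s: 14.65
position: [0.4525, 0.0527, 0.064]
tool_rot: [[-0.996, 0.091, -0.0], [0.091, 0.996, 0.0], [0.0, 0.0, -1.0]]
ft_force: [0.8, 0.3, -0.4]
grip_width: 0.0444
gripper_force: 31.5
```

```bash
python3 -c "
from h import *
print(env.observe()['tool_rot'].round(4))
go(452.2,52.3,33,174.9)"
```

```text
[[-9.958e-01  9.130e-02 -3.000e-04]
 [ 9.130e-02  9.958e-01  5.000e-04]
 [ 3.000e-04  4.000e-04 -1.000e+00]]
t 14.65 shift [ 0.3 -0.5 31. ] norm 31 turn rad -0.002 psi 174.8 pos [452.5  52.7  64. ] grip 44.4 31.5 q6 -93.1
```

Emit:
servo_tool --deltas "0 0 -0.4 7 0 0 0;0 0 0 7 0 0 0;0 0 0 7 0 0 0;0 0 0 5 0 0 0;0 0 0 3 0 0 0;0 0 0 0 0 0 0;0 0 0 0 0 0 0"

```text
time_s: 15.23
position: [0.4523, 0.0523, 0.0347]
tool_rot: [[-0.996, 0.092, -0.0], [0.092, 0.996, 0.0], [0.0, 0.0, -1.0]]
ft_force: [-0.5, -0.2, -0.1]
grip_width: 0.0442
gripper_force: 31.5
```

Emit:
servo_tool --deltas "0.65 0 0 1 0 0 0;0.65 0 0 0 0 0 0;0.65 0 0 0 0 0 0;0.65 0 0 -20 0 0 0;0.65 0 0 -30 0 0 0;1 0 0 -30 0 0 0;1 0 0 -30 0 0 0;1 0 0 0 0 0 0"

```text
time_s: 15.9
position: [0.4546, 0.0521, 0.1488]
tool_rot: [[-0.996, 0.092, 0.009], [0.092, 0.996, -0.001], [-0.01, -0.0, -1.0]]
ft_force: [0.7, 0.8, 0.1]
grip_width: 0.0854
gripper_force: 0.0
```

```bash
python3 -c "
from h import *
p=shot('wrist')
for b in blobs(p,.035,.065,(.38,.56,-.13,.15),150): print(*b)
p=shot('top')
for b in blobs(p,.035,.055,(.35,.65,.12,.42),100): print(*b)
go(566.4,361.5,143,140.7)"
```

```text
8659 [189. 228.] 50.6 [444.1 -26.4  65.8  45.5  -5. ]
8094 [321. 228.] 50.6 [451.4  53.   65.5  45.1  -5.1]
484 [162. 234.] 46.2 [566.3 361.4  65.1  46.6 -39.6]
t 16.0 shift [-84.8 318.4   1.9] norm 330 turn rad 0.594 psi 174.7 pos [452.6  52.3 144.6] grip 85.4 0.0 q6 -93.1
```

Emit:
servo_tool --deltas "1 -7.7 29 0 0 0 0;1 -7.7 29 0 0 0 0;1 -7.7 29 0 0 0 0;1 -7.7 29 0 0 0 0;1 -7.7 29 0 0 0 0;1 -7.7 29 0 0 0 0;1 -7.7 29 0 0 0 0;1 -7.7 29 0 0 0 0"

```text
time_s: 16.67
position: [0.5348, 0.279, 0.1421]
tool_rot: [[-0.996, 0.092, -0.003], [0.092, 0.996, -0.0], [0.003, -0.001, -1.0]]
ft_force: [1.4, -0.2, 0.8]
grip_width: 0.0854
gripper_force: 0.0
```

Emit:
servo_tool --deltas "1 -7.7 29 0 0 0 0;1 -7.7 29 0 0 0 0;1 -7.7 28.5 0 0 0 0;1 0 0 0 0 0 0.119;1 0 0 0 0 0 0.119;1 0 0 0 0 0 0.119;1 0 0 0 0 0 0.119;1 0 0 0 0 0 0.118"

```text
time_s: 17.33
position: [0.5656, 0.3614, 0.1417]
tool_rot: [[-0.77, 0.638, -0.003], [0.638, 0.77, -0.001], [0.002, -0.003, -1.0]]
ft_force: [-0.3, 0.4, -0.7]
grip_width: 0.0853
gripper_force: 0.0
```

Emit:
servo_tool --deltas "1 0 0 0 0 0 0;1 0 0 0 0 0 0"

```text
time_s: 17.5
position: [0.5657, 0.3614, 0.1424]
tool_rot: [[-0.776, 0.631, -0.002], [0.631, 0.776, -0.0], [0.001, -0.002, -1.0]]
ft_force: [-0.2, 0.3, 0.2]
grip_width: 0.0854
gripper_force: 0.0
```

```bash
python3 -c "
from h import *
p=shot('wrist')
b=blobs(p,.035,.055,(.48,.64,.28,.46),100)
for x in b: print(*x)
r=b[0][3]; go(r[0],r[1],26,r[4]+180);print(env.observe()['tool_rot'].round(4))"
```

```text
7893 [320. 235.] 44.6 [564.7 362.2  65.6  45.1 -39.6]
t 17.55 shift [  1.2   0.  116.8] norm 117 turn rad 0.008 psi 140.9 pos [565.8 361.5 142.8] grip 85.6 0.0 q6 -28.4
[[-7.758e-01  6.309e-01 -1.800e-03]
 [ 6.309e-01  7.758e-01 -2.000e-04]
 [ 1.300e-03 -1.300e-03 -1.000e+00]]
```

Emit:
servo_tool --deltas "1 0.7 0 30 0 0 0.008;1 0 0 30 0 0 0;1 0 0 30 0 0 0;1 0 0 18 0 0 0;1 0 0 10 0 0 0;1 0 0 0 0 0 0;0 0 0 0 0 0 0;0 0 0 0 0 0 0"

```text
time_s: 18.22
position: [0.5663, 0.3624, 0.0275]
tool_rot: [[-0.769, 0.639, 0.002], [0.639, 0.769, 0.002], [-0.001, 0.003, -1.0]]
ft_force: [0.7, 0.3, 0.4]
grip_width: 0.064
gripper_force: 0.0
```

Emit:
servo_tool --deltas "0 0 0 0 0 0 0;0 0 0 0 0 0 0;0 0 0 0 0 0 0;0 0 0 0 0 0 0;0 0 0 -15 0 0 0;0 0 0 -25 0 0 0;0 0 0 -30 0 0 0;0 0 0 -20 0 0 0"

```text
time_s: 18.88
position: [0.5659, 0.3622, 0.1187]
tool_rot: [[-0.769, 0.64, 0.002], [0.64, 0.769, 0.001], [-0.001, 0.003, -1.0]]
ft_force: [0.0, 0.1, -0.7]
grip_width: 0.0447
gripper_force: 31.5
```

Emit:
servo_tool --deltas "0 0 0 0 0 0 0;0 0 0 0 0 0 0"

```text
time_s: 19.05
position: [0.5657, 0.3621, 0.1168]
tool_rot: [[-0.768, 0.64, 0.002], [0.64, 0.768, 0.001], [-0.001, 0.002, -1.0]]
ft_force: [-0.0, -0.3, -1.7]
grip_width: 0.0445
gripper_force: 31.5
```

```bash
python3 -c "
from h import *
go(526.9,45.5,100,174.9);print(env.observe()['tool_rot'].round(4));inhand(shot('wrist'))"
```

```text
t 19.05 shift [-172.8 -268.2   16.4] norm 319 turn rad -0.605 psi 140.2 pos [565.7 362.1 116.8] grip 44.5 31.5 q6 -27.7
[[-7.685e-01  6.399e-01  1.700e-03]
 [ 6.399e-01  7.685e-01  1.200e-03]
 [-5.000e-04  2.000e-03 -1.000e+00]]
top z -18.7 back x -30.8 front [[32.4, -20.2, -13.8], [32.9, 1.2, -2.5], [33.4, 22.9, 11.7]]
```

Emit:
servo_tool --deltas "0 -15.7 -24.4 0 0 0 0;0 -15.7 -24.4 0 0 0 0;0 -15.7 -24.4 0 0 0 0;0 -15.7 -24.4 0 0 0 0;0 -15.7 -24.4 0 0 0 0;0 -15.7 -24.4 0 0 0 0;0 -15.7 -24.4 0 0 0 0;0 -15.7 -24.4 0 0 0 0"

```text
time_s: 19.77
position: [0.5359, 0.1303, 0.1142]
tool_rot: [[-0.768, 0.64, -0.003], [0.64, 0.768, 0.0], [0.003, -0.002, -1.0]]
ft_force: [0.3, -0.2, -0.6]
grip_width: 0.0447
gripper_force: 31.5
```

Emit:
servo_tool --deltas "0 -15.7 -24.4 0 0 0 0;0 -15.7 -24.4 0 0 0 0;0 -15.7 -24.4 0 0 0 0;0 0 0 0 0 0 -0.121;0 0 0 0 0 0 -0.121;0 0 0 0 0 0 -0.121;0 0 0 0 0 0 -0.121;0 0 0 0 0 0 -0.121"

```text
time_s: 20.43
position: [0.5256, 0.0453, 0.1143]
tool_rot: [[-0.996, 0.084, -0.003], [0.084, 0.996, 0.001], [0.003, 0.001, -1.0]]
ft_force: [0.3, -0.2, -1.5]
grip_width: 0.044
gripper_force: 31.6
```

Emit:
servo_tool --deltas "0 0 0 20 0 0 0;0 0 0 15 0 0 0;0 0 0 0 0 0 0;0 0 0 0 0 0 0"

```text
time_s: 20.77
position: [0.5256, 0.0454, 0.0796]
tool_rot: [[-0.996, 0.089, -0.004], [0.089, 0.996, 0.001], [0.004, 0.001, -1.0]]
ft_force: [0.1, 0.5, -1.1]
grip_width: 0.0443
gripper_force: 31.5
```

```bash
python3 -c "
from h import *
go(526.4,45.5,63,174.9);print(env.observe()['tool_rot'].round(4))"
```

```text
t 20.77 shift [-0.8  0.2 16.6] norm 17 turn rad -0.0 psi 174.9 pos [525.6  45.4  79.6] grip 44.3 31.5 q6 -92.8
[[-9.96e-01  8.94e-02 -3.60e-03]
 [ 8.94e-02  9.96e-01  9.00e-04]
 [ 3.70e-03  6.00e-04 -1.00e+00]]
```

Emit:
servo_tool --deltas "0 -0.8 0 10 0 0.003 0;0 0 0 10 0 0 0;0 0 0 8 0 0 0;0 0 0 7 0 0 0;0 0 0 6 0 0 0;0 0 0 4 0 0 0;0 0 0 0 0 0 0;0 0 0 0 0 0 0"

```text
time_s: 21.43
position: [0.5272, 0.0453, 0.0357]
tool_rot: [[-0.996, 0.089, -0.003], [0.089, 0.996, 0.001], [0.003, 0.0, -1.0]]
ft_force: [-0.3, -0.4, -1.4]
grip_width: 0.0448
gripper_force: 31.6
```

```bash
python3 -c "
from h import *
go(526.4,45.5,32.5,174.9);print(env.observe()['ft_force'])"
```

```text
t 21.43 shift [0.8 0.2 3.2] norm 3 turn rad -0.0 psi 174.9 pos [527.2  45.3  35.7] grip 44.8 31.6 q6 -92.8
[-0.25438695 -0.42039737 -1.4222114 ]
```

Emit:
servo_tool --deltas "0 0.5 0 2.5 0 0 0;0.65 0 0 0 0 0 0;0.65 0 0 0 0 0 0;0.65 0 0 0 0 0 0;0.65 0 0 -20 0 0 0;0.65 0 0 -30 0 0 0;0.65 0 0 -30 0 0 0;1 0 0 -30 0 0 0"

```text
time_s: 22.1
position: [0.5268, 0.0453, 0.1448]
tool_rot: [[-0.996, 0.089, -0.003], [0.089, 0.996, 0.001], [0.003, 0.0, -1.0]]
ft_force: [0.8, 0.3, -0.1]
grip_width: 0.0664
gripper_force: 0.0
```

Emit:
servo_tool --deltas "1 8 0 -30 0 0 0;1 30 0 -10 0 0 0;1 30 0 0 0 0 0;1 30 0 0 0 0 0;1 0 0 0 0 0 0;1 0 0 0 0 0 0"

```text
time_s: 22.6
position: [0.4288, 0.0541, 0.1842]
tool_rot: [[-0.996, 0.089, -0.002], [0.089, 0.996, 0.001], [0.002, 0.0, -1.0]]
ft_force: [0.2, -1.1, -0.4]
grip_width: 0.0853
gripper_force: 0.0
```

```bash
python3 -c "
from h import *
p=shot('wrist','w3')
for b in blobs(p,.035,.060,(.38,.58,-.13,.15),150): print(*b)
for b in blobs(p,.080,.1,(.57,.65,-.13,.15),50): print('r',*b)
trayfit(p,(524.8,5.6),-5.1)
p=shot('top','top2')
for b in blobs(p,.035,.055,(.35,.65,.12,.42),100): print(*b)
for b in blobs(p,.083,.098,(.38,.48,-.4,-.2),20): print('pl',*b)
go(429,-317,150,98.2);print(env.observe()['tool_rot'].round(4))"
```

```text
6301 [208. 249.] 50.6 [443.9 -26.3  66.   45.3  -4.9]
5935 [321. 249.] 50.5 [451.7  52.9  66.5  45.   -5.1]
4993 [320. 341.] 50.5 [526.3  45.8  66.6  45.1  -5.2]
r 1997 [274. 462.] 84.7 [600.2  13.6 142.6   8.7  85.3]
x -105 inner|outer y 1 [50.9 74.8]
x -105 inner|outer y -1 [50.7 74.1]
x -85 inner|outer y 1 [65.1 74.8]
x -85 inner|outer y -1 [70.3 74.4]
x -65 inner|outer y 1 [65.1 74.9]
x -65 inner|outer y -1 [70.5 74.1]
x -50 inner|outer y 1 [65.2 74.8]
x -50 inner|outer y -1 [70.4 74. ]
x -30 inner|outer y 1 [52.3 74.7]
x -30 inner|outer y -1 [63.6 73.9]
x -10 inner|outer y 1 [65.1 75.1]
x -10 inner|outer y -1 [63.8 73.8]
x 10 inner|outer y 1 [65.1 75. ]
y -75 front wall x [-117.9 -100.2]
y -55 front wall x [-118.1 -109.8]
y -40 front wall x [-118.2 -109.9]
y -25 front wall x [-118.1 -109.9]
y 0 front wall x [-118.2 -100.2]
y 25 front wall x [-118.3 -109.4]
y 40 front wall x [-118.3 -109.4]
y 55 front wall x [-118.3 -109.4]
y 75 front wall x [-118.2 -100.3]
pl 327 [434. 290.] 89.9 [ 429.  -316.3  129.7   15.7  -81.8]
t 22.7 shift [ -31.8 -369.4   33.7] norm 372 turn rad 1.338 psi 174.9 pos [430.4  53.8 183.9] grip 85.3 0.0 q6 -93.5
[[-9.96e-01  8.94e-02 -1.70e-03]
 [ 8.94e-02  9.96e-01  5.00e-04]
 [ 1.80e-03  4.00e-04 -1.00e+00]]
```

View pics/w3.png

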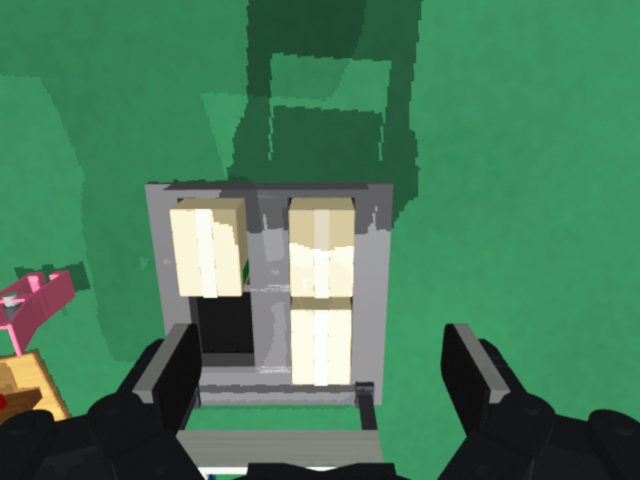

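All three cartons are seated (top view shows no fourth). On to the placard.

Emit:
servo_tool --deltas "1 -2.4 -28.5 0 0 0 0;1 -2.4 -28.5 0 0 0 0;1 -2.4 -28.5 0 0 0 0;1 -2.4 -28.5 0 0 0 0;1 -2.4 -28.5 0 0 0 0;1 -2.4 -28.5 0 0 0 0;1 -2.4 -28.5 0 0 0 0;1 -2.4 -28.5 0 0 0 0"

```text
time_s: 23.37
position: [0.4289, -0.1771, 0.1832]
tool_rot: [[-0.996, 0.09, -0.003], [0.09, 0.996, 0.001], [0.003, 0.0, -1.0]]
ft_force: [0.2, 1.0, -0.8]
grip_width: 0.0853
gripper_force: 0.0
```

Emit:
servo_tool --deltas "1 -2.4 -28.5 0 0 0 0;1 -2.4 -28.5 0 0 0 0;1 -2.4 -28.5 0 0 0 0;1 -2.4 -28.5 0 0 0 0;1 -2.4 -28 0 0 0 0;1 0 0 0 0 0 0.112;1 0 0 0 0 0 0.112;1 0 0 0 0 0 0.112"

```text
time_s: 24.03
position: [0.428, -0.3188, 0.1826]
tool_rot: [[-0.908, 0.419, -0.003], [0.419, 0.908, 0.001], [0.003, -0.0, -1.0]]
ft_force: [0.0, 0.7, -0.3]
grip_width: 0.0856
gripper_force: 0.0
```

Emit:
servo_tool --deltas "1 0 0 0 0 0 0.112;1 0 0 0 0 0 0.112;1 0 0 0 0 0 0.112;1 0 0 0 0 0 0.112;1 0 0 0 0 0 0.112;1 0 0 0 0 0 0.112;1 0 0 0 0 0 0.112;1 0 0 0 0 0 0.112"

```text
time_s: 24.7
position: [0.4282, -0.3182, 0.1828]
tool_rot: [[-0.241, 0.97, -0.003], [0.97, 0.241, 0.001], [0.002, -0.003, -1.0]]
ft_force: [0.0, -0.2, -0.1]
grip_width: 0.0854
gripper_force: 0.0
```

Emit:
servo_tool --deltas "1 0 0 0 0 0 0.106;1 0 0 0 0 0 0;1 0 0 0 0 0 0"

```text
time_s: 24.95
position: [0.4279, -0.3179, 0.1829]
tool_rot: [[-0.146, 0.989, -0.003], [0.989, 0.146, 0.001], [0.001, -0.003, -1.0]]
ft_force: [-0.3, 0.4, -1.2]
grip_width: 0.0852
gripper_force: 0.0
```

```bash
cat >> h.py <<'E'
def blue(p,lo,hi,box):
    "rect of blue pixels with height in lo..hi"
    h=cv2.cvtColor(p['img'],cv2.COLOR_RGB2HSV);w=cloud(p);x0,x1,y0,y1=box
    m=(h[...,0]>100)&(h[...,0]<130)&(h[...,1]>120)&(w[...,2]>lo)&(w[...,2]<hi)&(w[...,0]>x0)&(w[...,0]<x1)&(w[...,1]>y0)&(w[...,1]<y1)
    print('blue',m.sum(),rect(w[m]),'z',np.percentile(w[m][:,2],[5,50,95]).round(4))
E
python3 -c "
from h import *
p=shot('wrist','w4')
go(429,-317,66,98.2);print(env.observe()['tool_rot'].round(4))
blue(p,.08,.1,(.35,.5,-.45,-.2))
blue(shot('top'),.08,.1,(.35,.5,-.45,-.2))"
```

```text
t 25.0 shift [  0.5   1.6 117. ] norm 117 turn rad 0.004 psi 98.4 pos [ 427.9 -317.8  183. ] grip 85.5 0.0 q6 -57.7
[[-1.461e-01  9.893e-01 -3.300e-03]
 [ 9.893e-01  1.461e-01  9.000e-04]
 [ 1.300e-03 -3.100e-03 -1.000e+00]]
blue 4788 [ 428.5 -317.7  110.8   16.   -81.8] z [0.0876 0.0887 0.0898]
blue 5 [ 434.9 -329.6    6.5    2.2   44.5] z [0.0895 0.0915 0.0916]
```

View pics/w4.png

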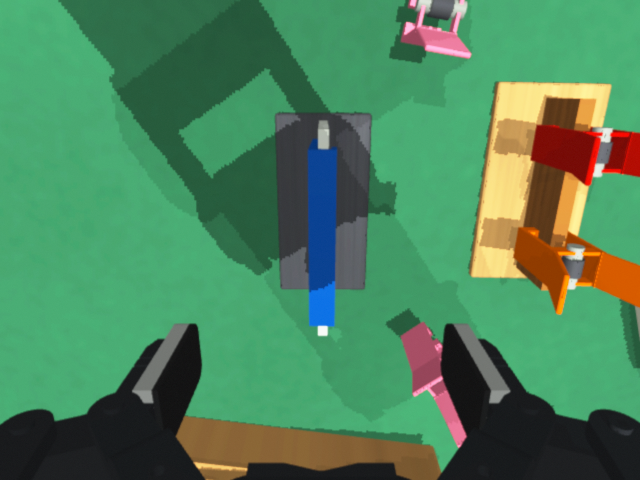

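Placard top face is at (322,237) in the wrist view, measuring 110.8x16 mm, which matches. Its front plate faces the robot, since the scene camera behind sees only the short lip. Grasping.

Emit:
servo_tool --deltas "1 0 0.5 30 0 0 0.004;1 0 0 30 0 0 0;1 0 0 25 0 0 0;1 0 0 20 0 0 0;1 0 0 12 0 0 0;1 0 0 0 0 0 0;0 0 0 0 0 0 0;0 0 0 0 0 0 0"

```text
time_s: 25.72
position: [0.4281, -0.3177, 0.0672]
tool_rot: [[-0.14, 0.99, -0.002], [0.99, 0.14, -0.001], [-0.0, -0.002, -1.0]]
ft_force: [0.4, 0.4, -0.1]
grip_width: 0.0641
gripper_force: 0.0
```

Emit:
servo_tool --deltas "0 0 0 0 0 0 0;0 0 0 0 0 0 0;0 0 0 0 0 0 0;0 0 0 0 0 0 0;0 0 0 0 0 0 0;0 0 0 0 0 0 0"

```text
time_s: 26.22
position: [0.4278, -0.3174, 0.0668]
tool_rot: [[-0.139, 0.99, -0.003], [0.99, 0.139, 0.0], [0.0, -0.003, -1.0]]
ft_force: [-0.5, 1.8, 5.3]
grip_width: 0.0157
gripper_force: 33.7
```

```bash
python3 -c "
from h import *
go(428.5,-317.7,66,98.2);print(env.observe()['tool_rot'].round(4),env.observe()['ft_force'])"
```

```text
t 26.22 shift [-0.4  0.7  0.8] norm 1 turn rad -0.004 psi 98.0 pos [ 427.8 -317.4   66.8] grip 15.7 33.7 q6 -57.2
[[-1.390e-01  9.903e-01 -2.600e-03]
 [ 9.903e-01  1.390e-01  0.000e+00]
 [ 4.000e-04 -2.600e-03 -1.000e+00]] [-0.5493329   1.79090268  5.32429804]
```

Emit:
servo_tool --deltas "0 0 0 -10 0 0 0;0 0 0 -15 0 0 0;0 0 0 -20 0 0 0;0 0 0 -20 0 0 0;0 0 0 -20 0 0 0;0 0 0 0 0 0 0"

```text
time_s: 26.72
position: [0.4289, -0.3183, 0.1553]
tool_rot: [[-0.139, 0.99, 0.001], [0.99, 0.139, -0.004], [-0.004, 0.001, -1.0]]
ft_force: [0.3, -0.7, 0.6]
grip_width: 0.0157
gripper_force: 33.0
```

Emit:
servo_tool --deltas "0 24.5 15.4 0 0 0 0;0 24.5 15.4 0 0 0 0;0 24.5 15.4 0 0 0 0;0 24.5 15.4 0 0 0 0;0 24.5 15.4 0 0 0 0;0 24.5 15.4 0 0 0 0;0 24.5 15.4 0 0 0 0;0 24.5 15.4 0 0 0 0"

```text
time_s: 27.38
position: [0.5228, -0.1045, 0.1507]
tool_rot: [[-0.139, 0.99, -0.004], [0.99, 0.139, 0.001], [0.002, -0.004, -1.0]]
ft_force: [1.0, -0.4, 0.3]
grip_width: 0.0155
gripper_force: 32.9
```

Emit:
servo_tool --deltas "0 24.5 15.4 0 0 0 0;0 24.5 15.4 0 0 0 0;0 24.5 15.4 0 0 0 0;0 24.5 15.4 0 0 0 0;0 0 0 0 0 0 0.115;0 0 0 0 0 0 0.115;0 0 0 0 0 0 0;0 0 0 0 0 0 0"

```text
time_s: 28.05
position: [0.5698, -0.0004, 0.1506]
tool_rot: [[0.087, 0.996, -0.004], [0.996, -0.087, 0.001], [0.001, -0.004, -1.0]]
ft_force: [-0.0, 0.9, -0.3]
grip_width: 0.0154
gripper_force: 33.0
```

```bash
python3 -c "
from h import *
p=shot('wrist','w5')
go(600,0,150,84.8);print(env.observe()['tool_rot'].round(4))
for b in blobs(p,.086,.095,(.57,.64,-.13,.15),50): print('r',*b)
blue(p,.13,.19,(.5,.62,-.1,.1))
for b in blobs(shot('top'),.086,.097,(.57,.64,-.13,.15),20): print('rt',*b)"
```

```text
t 28.1 shift [ 3.2 30.   0.6] norm 30 turn rad 0.003 psi 85.0 pos [569.9  -0.6 150.7] grip 15.4 33.0 q6 -7.0
[[ 8.730e-02  9.962e-01 -3.800e-03]
 [ 9.962e-01 -8.730e-02  9.000e-04]
 [ 5.000e-04 -3.900e-03 -1.000e+00]]
r 3086 [381. 198.] 89.6 [601.8  24.4 121.1   6.4  84.9]
blue 13549 [570.9   3.7 102.1  18.1  85.5] z [0.1713 0.1725 0.1734]
rt 27 [332. 221.] 90.7 [594.8 -71.   24.4   7.1  83. ]
```

View pics/w5.png

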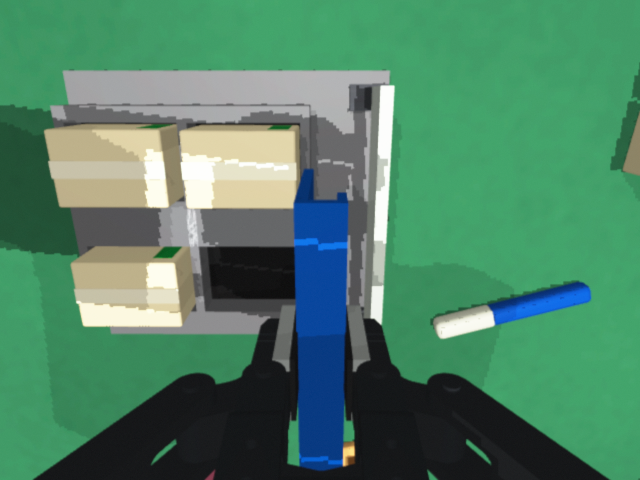

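```bash
python3 -c "
from h import *
s=env.observe();p=shot('wrist');w=cloud(p);t=(w-s['position'])@s['tool_rot']*1000
h=cv2.cvtColor(p['img'],cv2.COLOR_RGB2HSV)
bl=(h[...,0]>100)&(h[...,0]<130)&(h[...,1]>120)
for r in range(210,300,15):
    c=np.where(bl[r]&(t[r,:,2]<-17)&(t[r,:,2]>-30))[0]; c=c[(c>250)&(c<380)]
    g=np.where((abs(w[r,:,2]-.09)<.004))[0]; g=g[(g>350)&(g<420)]
    print(r,'pl',c[[0,-1]],t[r,c[0]].round(1),t[r,c[-1]].round(1),'rail',t[r,g[0]].round(1),t[r,g[-1]].round(1))
"
```

```text
210 pl [293 347] [ 52.7  -7.7 -22.2] [ 52.7   8.1 -22.3] rail [29.4 27.  62.8] [29.9 32.6 61. ]
225 pl [295 347] [ 47.9  -7.2 -21.8] [ 48.2   8.2 -22.6] rail [21.6 26.8 62.7] [22.2 32.5 60.7]
240 pl [294 346] [ 42.8  -7.7 -20.6] [ 42.8   8.1 -20.4] rail [14.1 26.9 61.3] [14.2 32.4 60.9]
255 pl [294 346] [ 38.6  -7.6 -22.3] [ 38.7   8.1 -22.4] rail [ 5.4 26.9 62.5] [ 5.6 33.  62.1]
270 pl [295 346] [ 33.7  -7.4 -22.3] [ 33.5   8.2 -21.9] rail [-2.4 27.1 61.3] [-1.9 32.6 60. ]
285 pl [295 345] [ 28.   -7.6 -21. ] [ 28.5   8.  -22. ] rail [-11.1  26.9  61.5] [-10.7  32.6  60.7]
```

Emit:
servo_tool --deltas "0 1.5 14.5 0 0 0 0;0 1.5 14.5 0 0 0 0;0 0 0 0 0 0 0;0 0 0 0 0 0 0"

```text
time_s: 28.53
position: [0.5991, -0.0003, 0.1506]
tool_rot: [[0.09, 0.996, -0.004], [0.996, -0.09, 0.001], [0.001, -0.004, -1.0]]
ft_force: [-0.3, 0.5, 0.3]
grip_width: 0.0153
gripper_force: 32.9
```

```bash
python3 -c "
from h import *
go(598.9,-0.3,71.8,84.9)
s=env.observe();p=shot('wrist');w=cloud(p);t=(w-s['position'])@s['tool_rot']*1000;print(s['tool_rot'].round(4))
for r in range(90,200,20):
    g=np.where((abs(w[r,:,2]-.09)<.004))[0]; g=g[(g>200)&(g<420)]
    if len(g): print(r,'rail',t[r,g[0]].round(1),t[r,g[-1]].round(1))
"
```

```text
t 28.53 shift [-0.1  0.1 78.8] norm 79 turn rad -0.001 psi 84.9 pos [ 5.991e+02 -3.000e-01  1.506e+02] grip 15.3 32.9 q6 -6.2
[[ 8.97e-02  9.96e-01 -3.80e-03]
 [ 9.96e-01 -8.97e-02  8.00e-04]
 [ 5.00e-04 -3.90e-03 -1.00e+00]]
110 rail [77.1 -2.2 62.4] [77.2  3.3 61.4]
130 rail [68.4 -2.2 60. ] [68.2  3.3 62.2]
150 rail [59.1 -1.8 61.2] [59.2  3.4 60.8]
170 rail [49.6 -1.9 61.6] [49.6  3.4 61.6]
190 rail [39.8 -1.9 61.4] [40.   3.5 60.8]
```

Emit:
servo_tool --deltas "0 0 0.3 20 0 0 0;0 0 0 20 0 0 0;0 0 0 15 0 0 0;0 0 0 10 0 0 0;0 0 0 6 0 0 0;0 0 0 4 0 0 0;0 0 0 0 0 0 0;0 0 0 0 0 0 0"

```text
time_s: 29.25
position: [0.5994, -0.0001, 0.0764]
tool_rot: [[0.09, 0.996, -0.003], [0.996, -0.09, 0.001], [0.0, -0.003, -1.0]]
ft_force: [-0.2, 0.2, -0.1]
grip_width: 0.0155
gripper_force: 42.7
```

```bash
python3 -c "
from h import *
go(599,-0.3,71.8,84.9);print(env.observe()['ft_force'])"
```

```text
t 29.25 shift [-0.2 -0.4  4.6] norm 5 turn rad -0.002 psi 84.8 pos [ 5.994e+02 -1.000e-01  7.640e+01] grip 15.5 42.7 q6 -6.1
[-0.16377559  0.18886582 -0.11015936]
```

Emit:
servo_tool --deltas "0 0 0 2 0 0 0;0 0 0 2 0 0 0;0 0 0 0 0 0 0;0 0 0 0 0 0 0"

```text
time_s: 29.58
position: [0.5993, -0.0, 0.072]
tool_rot: [[0.091, 0.996, -0.003], [0.996, -0.091, 0.001], [0.0, -0.003, -1.0]]
ft_force: [0.4, 0.7, -0.3]
grip_width: 0.0154
gripper_force: 42.7
```

Emit:
servo_tool --deltas "0.45 0 0 0 0 0 0;0.45 0 0 0 0 0 0;0.45 0 0 0 0 0 0;0.45 0 0 0 0 0 0;0.45 0 0 -20 0 0 0;0.45 0 0 -30 0 0 0;0.45 0 0 -30 0 0 0;0.45 0 0 -30 0 0 0"

```text
time_s: 30.25
position: [0.5994, -0.0001, 0.1834]
tool_rot: [[0.091, 0.996, -0.003], [0.996, -0.091, 0.001], [0.0, -0.004, -1.0]]
ft_force: [0.9, -0.1, 0.9]
grip_width: 0.0385
gripper_force: 0.0
```

Emit:
servo_tool --deltas "1 0 0 -10 0 0 0;1 0 0 0 0 0 0"

```text
time_s: 30.42
position: [0.6006, -0.0003, 0.1948]
tool_rot: [[0.09, 0.996, 0.002], [0.996, -0.09, -0.0], [-0.0, 0.002, -1.0]]
ft_force: [0.5, -0.6, 0.5]
grip_width: 0.0613
gripper_force: 0.0
```

```bash
python3 -c "
from h import *
go(582,-243,150,98.2)
p=shot('wrist','w6')
blue(p,.088,.1,(.55,.65,-.1,.1))
shot('scene','scene2')
for b in blobs(p,.035,.060,(.38,.58,-.13,.15),150): print(*b)
p=shot('top')
for b in blobs(p,.075,.13,(.5,.66,-.4,-.2),15): print('clips',*b)
"
```

```text
t 30.42 shift [-243.4    3.3   44.8] norm 248 turn rad -0.234 psi 84.8 pos [ 6.006e+02 -3.000e-01  1.948e+02] grip 61.3 0.0 q6 -6.1
blue 4550 [600.   -1.5 112.9  16.   85. ] z [0.0925 0.0937 0.0948]
7239 [ 96. 161.] 50.6 [451.8  53.3  66.5  45.5  -5.1]
6857 [205. 161.] 50.6 [526.6  46.5  66.   44.9  -5.1]
6016 [114. 268.] 50.6 [444.1 -25.9  66.6  45.6  -5.4]
clips 96 [431. 214.] 99.2 [ 612.9 -313.3   24.1   17.4  -80.7]
clips 96 [401. 218.] 96.8 [ 601.3 -240.8   25.3   22.7  -74.1]
clips 30 [431. 224.] 77.3 [ 592.2 -315.8   26.1   10.1  -74. ]
clips 32 [402. 228.] 77.7 [ 582.  -244.9   22.4   12.5   84.7]
clips 48 [433. 231.] 99.9 [ 572.8 -317.6   24.7   19.2   89.4]
clips 43 [404. 235.] 105.7 [ 561.4 -245.1   23.5   15.6  -78.6]
```

View pics/w6.png

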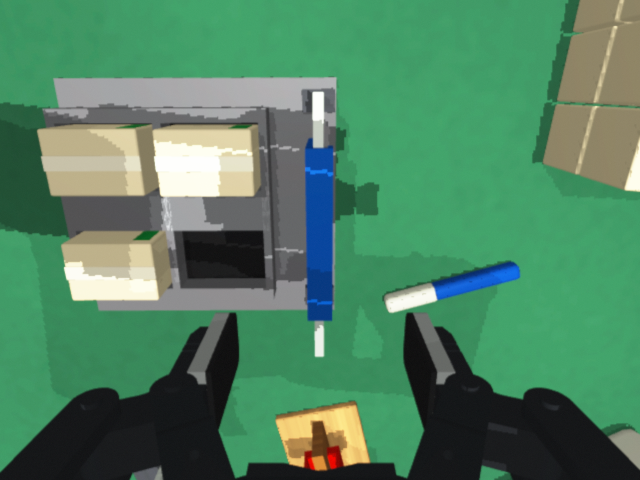

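Placard hangs at (318,235), top at 93.7 mm. Red clip next.

Emit:
servo_tool --deltas "1 -27 0.3 0 0 0 0;1 -27 0.3 0 0 0 0;1 -27 0.3 0 0 0 0;1 -27 0.3 0 0 0 0;1 -27 0.3 0 0 0 0;1 -27 0.3 0 0 0 0;1 -27 0.3 0 0 0 0;1 -27 0.3 0 0 0 0" --newtons 40

```text
time_s: 31.23
position: [0.5817, -0.2165, 0.1898]
tool_rot: [[0.091, 0.996, -0.006], [0.996, -0.091, 0.003], [0.002, -0.006, -1.0]]
ft_force: [0.2, 0.4, -0.1]
grip_width: 0.0857
gripper_force: 0.0
```

Emit:
servo_tool --deltas "1 -27 0.3 0 0 0 0;1 0 0 0 0 0 -0.117;1 0 0 0 0 0 -0.117;1 0 0 10 0 0 0;1 0 0 0 0 0 0;1 0 0 0 0 0 0"

```text
time_s: 31.73
position: [0.5798, -0.2418, 0.18]
tool_rot: [[-0.14, 0.99, -0.006], [0.99, 0.14, 0.003], [0.003, -0.006, -1.0]]
ft_force: [-0.4, 0.4, 0.7]
grip_width: 0.0855
gripper_force: 0.0
```

```bash
cat >> h.py <<'E'
def clip(p,hues,box):
    "handle-top clusters and pin of a coloured clip: world points"
    h=cv2.cvtColor(p['img'],cv2.COLOR_RGB2HSV);w=cloud(p)*1000;x0,x1,y0,y1=box
    m=(h[...,1]>140)&((h[...,0]>=hues[0])&(h[...,0]<=hues[1]))&(w[...,0]>x0)&(w[...,0]<x1)&(w[...,1]>y0)&(w[...,1]<y1)&(w[...,2]>40)&(w[...,2]<150)
    q=w[m];print('n',len(q),'z pct',np.percentile(q[:,2],[1,50,99]).round(1));return q
E
python3 -c "
from h import *
go(582,-244,81,98.2)
p=shot('wrist','w7');print(env.observe()['tool_rot'].round(4))
for n,hu,b in(('red',(0,6),(530,640,-290,-200)),('or',(7,18),(540,650,-360,-280))):
  q=clip(p,hu,b); q=q[q[:,2]>98]
  print(n,rect(q))
  c=q[:,0].mean()
  for k in (q[q[:,0]<c],q[q[:,0]>c]): print(' ',len(k),k.mean(0).round(1),rect(k))
"
```

```text
t 31.73 shift [-2.8  2.4 98.9] norm 99 turn rad -0.003 psi 98.0 pos [ 579.8 -241.8  180. ] grip 85.5 0.0 q6 -41.4
[[-0.1406  0.9901 -0.0049]
 [ 0.9901  0.1406  0.0018]
 [ 0.0025 -0.0046 -1.    ]]
n 3416 z pct [ 47.5  92.9 113.5]
red [ 5.823884e+05 -2.427388e+05  5.903060e+04  2.457020e+04  7.400000e+00]
  690 [ 557.  -245.1  107.3] [ 5.572051e+05 -2.460534e+05  2.456380e+04  8.119700e+03 -8.350000e+01]
  709 [ 607.3 -238.4  107.3] [ 6.073899e+05 -2.390355e+05  2.370270e+04  8.369400e+03 -8.300000e+01]
n 3559 z pct [ 43.7  84.3 113.4]
or [ 5.918749e+05 -3.151954e+05  5.884760e+04  2.459680e+04  7.800000e+00]
  534 [ 566.4 -317.3  107.2] [ 5.665011e+05 -3.187250e+05  2.460200e+04  7.784300e+03 -8.300000e+01]
  572 [ 616.7 -310.5  107.2] [ 6.169282e+05 -3.117631e+05  2.450170e+04  8.288700e+03 -8.290000e+01]
```

View pics/w7.png

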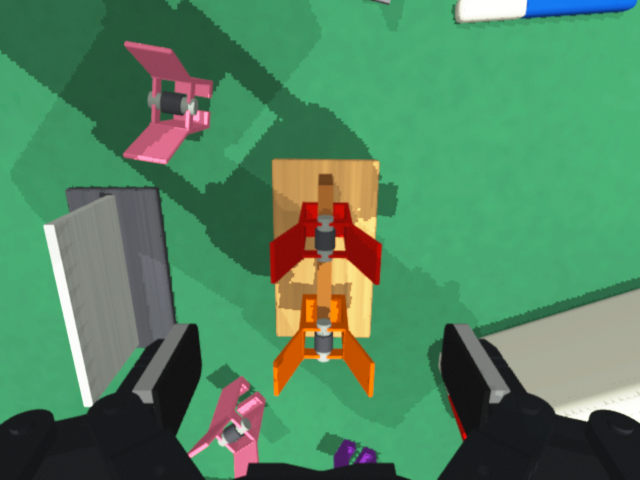

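Emit:
servo_tool --deltas "1 -1.2 2 25 -0.0045 -0.0025 0.01;1 0 0 25 0 0 0;1 0 0 25 0 0 0;1 0 0 16 0 0 0;1 0 0 8 0 0 0;1 0 0 0 0 0 0;1 0 0 0 0 0 0"

```text
time_s: 32.37
position: [0.5829, -0.2434, 0.0835]
tool_rot: [[-0.132, 0.991, 0.002], [0.991, 0.132, -0.002], [-0.002, 0.002, -1.0]]
ft_force: [0.6, 0.3, 0.3]
grip_width: 0.0852
gripper_force: 0.0
```

```bash
python3 -c "
from h import *
go(582.1,-242.7,81,97.4);print(env.observe()['tool_rot'].round(4))"
```

```text
t 32.37 shift [ 0.8 -0.7  2.5] norm 3 turn rad 0.004 psi 97.6 pos [ 582.9 -243.4   83.5] grip 85.2 0.0 q6 -41.0
[[-0.1324  0.9912  0.0023]
 [ 0.9912  0.1324 -0.0016]
 [-0.0019  0.002  -1.    ]]
```

Emit:
servo_tool --deltas "0 0.8 -0.7 2 0 0 0;0 0 0 0 0 0 0;0 0 0 0 0 0 0;0 0 0 0 0 0 0;0 0 0 0 0 0 0;0 0 0 0 0 0 0;0 0 0 0 0 0 0;0 0 0 0 0 0 0" --newtons 40

```text
time_s: 33.03
position: [0.5817, -0.2427, 0.0809]
tool_rot: [[-0.133, 0.991, 0.002], [0.991, 0.133, -0.001], [-0.001, 0.001, -1.0]]
ft_force: [0.2, -1.0, -1.0]
grip_width: 0.026
gripper_force: 45.5
```

Emit:
servo_tool --deltas "0 0 0 0 0 0 0;0 0 0 0 0 0 0;0 0 0 0 0 0 0;0 0 0 0 0 0 0"

```text
time_s: 33.37
position: [0.5817, -0.2427, 0.0809]
tool_rot: [[-0.133, 0.991, 0.002], [0.991, 0.133, -0.001], [-0.001, 0.002, -1.0]]
ft_force: [0.7, -0.2, -0.6]
grip_width: 0.0258
gripper_force: 45.5
```

Emit:
servo_tool --deltas "0 0 0 -10 0 0 0;0 0 0 -15 0 0 0;0 0 0 -25 0 0 0;0 0 0 -25 0 0 0;0 0 0 -20 0 0 0;0 0 0 0 0 0 0;0 0 0 0 0 0 0"

```text
time_s: 33.95
position: [0.5818, -0.2427, 0.1773]
tool_rot: [[-0.133, 0.991, 0.004], [0.991, 0.133, -0.003], [-0.003, 0.003, -1.0]]
ft_force: [0.6, 0.1, -0.3]
grip_width: 0.0264
gripper_force: 45.4
```

```bash
python3 -c "
from h import *
go(600.3,31.1,118,84.9)
p=shot('wrist','w8');s=env.observe();print(s['tool_rot'].round(4))
t=(cloud(p)-s['position'])@s['tool_rot']*1000
h=cv2.cvtColor(p['img'],cv2.COLOR_RGB2HSV)
m=(h[...,1]>140)&(h[...,0]<=6)&(abs(t[...,1])<40)&(abs(t[...,0])<40)&(abs(t[...,2])<80)
print(m.sum(),np.percentile(t[m],[1,10,50,90,99],axis=0).round(1))
"
```

```text
t 33.95 shift [269.1  54.5  58.7] norm 281 turn rad 0.222 psi 97.6 pos [ 581.8 -242.7  177.3] grip 26.4 45.4 q6 -41.0
[[-0.1329  0.9911  0.0015]
 [ 0.9911  0.1329 -0.001 ]
 [-0.0012  0.0014 -1.    ]]
6549 [[-11.6 -28.7 -27.9]
 [ -9.6 -21.5 -26.5]
 [  6.3   0.3  17.8]
 [ 11.6  23.   55.7]
 [ 12.   30.4  60. ]]
```

View pics/w8.png

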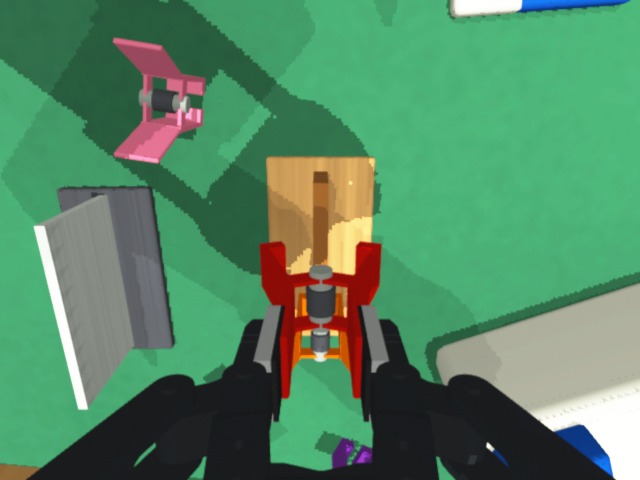

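```bash
python3 -c "
from h import *
p=shot('wrist');s=env.observe()
t=(cloud(p)-s['position'])@s['tool_rot']*1000
for uv in [(320,272),(320,295),(320,310),(285,380),(360,385),(272,250),(370,250)]: print(uv,t[uv[1],uv[0]].round(1))
"
```

```text
(320, 272) [13.7  0.5 20.5]
(320, 295) [ 4.6  0.5 17.3]
(320, 310) [-2.9  0.5 18.3]
(285, 380) [ -4.7 -11.  -25.9]
(360, 385) [ -6.9  13.8 -25.6]
(272, 250) [  9.9 -23.6  56.4]
(370, 250) [11.8 24.9 51.4]
```

Emit:
servo_tool --deltas "0 27 5.5 0 0 0 0;0 27 5.5 0 0 0 0;0 27 5.5 0 0 0 0;0 27 5.5 0 0 0 0;0 27 5.5 0 0 0 0;0 27 5.5 0 0 0 0;0 27 5.5 0 0 0 0;0 27 5.5 0 0 0 0"

```text
time_s: 34.72
position: [0.5959, -0.0212, 0.1743]
tool_rot: [[-0.133, 0.991, -0.001], [0.991, 0.133, -0.001], [-0.0, -0.001, -1.0]]
ft_force: [0.9, 0.0, -1.1]
grip_width: 0.0263
gripper_force: 45.4
```

Emit:
servo_tool --deltas "0 27 5.5 0 0 0 0;0 26 5 0 0 0 0;0 0 0 0 0 0 0.111;0 0 0 0 0 0 0.111;0 0 0 0 0 0 0;0 0 0 0 0 0 0"

```text
time_s: 35.22
position: [0.5995, 0.0313, 0.1746]
tool_rot: [[0.085, 0.996, -0.0], [0.996, -0.085, -0.001], [-0.001, -0.0, -1.0]]
ft_force: [0.9, -0.5, -0.1]
grip_width: 0.026
gripper_force: 45.4
```

```bash
python3 -c "
from h import *
go(600.3,31.1,118,84.9)
p=shot('wrist','w9');s=env.observe();print(s['tool_rot'].round(4))
w=cloud(p);t=(w-s['position'])@s['tool_rot']*1000
h=cv2.cvtColor(p['img'],cv2.COLOR_RGB2HSV)
bl=(h[...,0]>100)&(h[...,0]<130)&(h[...,1]>120)&(w[...,2]>.088)&(w[...,2]<.1)
print(bl.sum(),np.percentile(t[bl],[2,50,98],axis=0).round(1))
blue(p,.088,.1,(.55,.65,-.1,.1))
for b in blobs(p,.086,.0925,(.57,.64,-.13,.15),30): print('r',*b)
"
```

```text
t 35.22 shift [-0.1  0.9 56.6] norm 57 turn rad 0.004 psi 85.1 pos [599.5  31.3 174.6] grip 26.0 45.4 q6 -3.4
[[ 8.540e-02  9.963e-01  1.000e-04]
 [ 9.963e-01 -8.540e-02 -9.000e-04]
 [-9.000e-04  2.000e-04 -1.000e+00]]
3053 [[-84.2  -4.5  79.8]
 [ -6.    3.8  81.1]
 [ 23.7  11.   82.6]]
blue 3053 [ 6.002e+02 -1.000e-01  1.111e+02  1.600e+01  8.500e+01] z [0.0926 0.0937 0.0947]
r 674 [326. 184.] 89.7 [606.8  69.4  30.9  15.6  82.1]
r 317 [324. 397.] 89.8 [593.5 -71.3  27.6   5.8  85.1]
```

Clip is held open, hinge 22 mm below the TCP (it slipped down a bit while being squeezed), and aligned over the placard. Lowering.

Emit:
servo_tool --deltas "0 0 1.5 12 0 0 0.004;0 0 0 12 0 0 0;0 0 0 10 0 0 0;0 0 0 7 0 0 0;0 0 0 4 0 0 0;0 0 0 0 0 0 0;0 0 0 0 0 0 0"

```text
time_s: 35.85
position: [0.6015, 0.0311, 0.1308]
tool_rot: [[0.092, 0.996, 0.002], [0.996, -0.092, -0.001], [-0.001, 0.002, -1.0]]
ft_force: [-0.1, -0.2, -1.9]
grip_width: 0.0257
gripper_force: 45.4
```

```bash
python3 -c "
from h import *
go(600.3,31.1,129.5,84.9)
p=shot('wrist','w10');s=env.observe();print(s['ft_force'].round(1))
w=cloud(p);t=(w-s['position'])@s['tool_rot']*1000
for uv in [(320,272),(320,295),(320,305)]: print(uv,t[uv[1],uv[0]].round(1),(w[uv[1],uv[0]]*1000).round(1))
blue(p,.088,.1,(.55,.65,-.1,.1))
"
```

```text
t 35.85 shift [-0.1 -1.2  1.3] norm 2 turn rad -0.003 psi 84.7 pos [601.5  31.1 130.8] grip 25.7 45.4 q6 -3.0
[-0.6  0.2 -0.4]
(320, 272) [13.5 -0.  22.6] [602.9  44.5 108.5]
(320, 295) [ 5.  -0.  18.2] [602.1  36.  112.9]
(320, 305) [ 0.3 -0.  18.2] [601.7  31.3 112.9]
blue 4486 [ 6.002e+02 -3.000e-01  1.114e+02  1.610e+01  8.500e+01] z [0.0927 0.0937 0.0947]
```

View pics/w10.png

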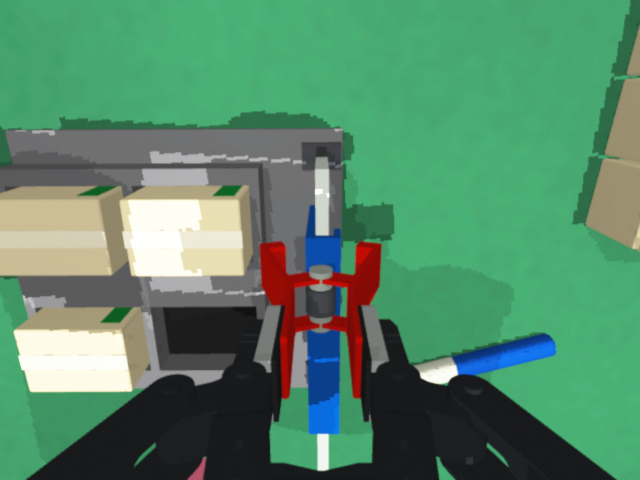

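Emit:
servo_tool --deltas "0.3 0 0 0 0 0 0;0.4 0 0 0 0 0 0;0.5 0 0 0 0 0 0;0.6 0 0 0 0 0 0;0.8 0 0 0 0 0 0;1 0 0 0 0 0 0;1 0 0 0 0 0 0;1 0 0 0 0 0 0"

```text
time_s: 36.57
position: [0.6014, 0.0311, 0.1307]
tool_rot: [[0.093, 0.996, 0.002], [0.996, -0.093, -0.001], [-0.001, 0.002, -1.0]]
ft_force: [-0.3, 0.3, -0.1]
grip_width: 0.0853
gripper_force: 0.0
```

Emit:
servo_tool --deltas "1 0 0 0 0 0 0;1 0 0 -20 0 0 0;1 0 0 -25 0 0 0;1 0 0 -25 0 0 0;1 0 0 0 0 0 0;1 0 0 0 0 0 0"

```text
time_s: 37.07
position: [0.6017, 0.0312, 0.2017]
tool_rot: [[0.092, 0.996, 0.004], [0.996, -0.092, -0.002], [-0.001, 0.004, -1.0]]
ft_force: [-0.7, 0.2, -0.9]
grip_width: 0.0856
gripper_force: 0.0
```

```bash
python3 -c "
from h import *
p=shot('wrist','w11');s=env.observe()
blue(p,.088,.1,(.55,.65,-.1,.1))
q=clip(p,(0,6),(550,660,0,80));print('spread',rect(q[q[:,2]>q[:,2].max()-16]/1000))
go(591.9,-315.2,150,97.6)
for b in blobs(p,.035,.060,(.38,.58,-.13,.15),150): print(*b)
"
```

```text
blue 2768 [600.6  -1.6 113.7  15.9  85. ] z [0.0926 0.0937 0.0948]
n 3348 z pct [ 78.  128.1 149.6]
spread [601.3  31.3  49.3  24.4  -5.2]
t 37.12 shift [-345.8   22.8   50.7] norm 350 turn rad -0.225 psi 84.7 pos [601.1  31.2 200.3] grip 85.3 0.0 q6 -2.9
6416 [110. 203.] 50.6 [451.3  53.7  67.3  45.4  -5.5]
6074 [214. 203.] 50.6 [526.7  46.3  65.7  45.5  -5. ]
5401 [126. 301.] 50.6 [443.9 -25.8  66.7  46.   -5.1]
```

View pics/w11.png

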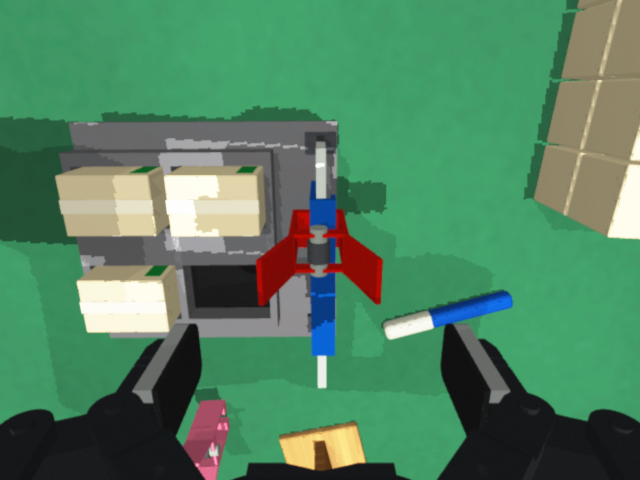

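Emit:
servo_tool --deltas "0.9 -26.6 1.7 0 0 0 0;0.9 -26.6 1.7 0 0 0 0;0.9 -26.6 1.7 0 0 0 0;0.9 -26.6 1.7 0 0 0 0;0.9 -26.6 1.7 0 0 0 0;0.9 -26.6 1.7 0 0 0 0;0.9 -26.6 1.7 0 0 0 0;0.9 -26.6 1.7 0 0 0 0"

```text
time_s: 37.78
position: [0.5945, -0.183, 0.1992]
tool_rot: [[0.093, 0.996, -0.001], [0.996, -0.093, 0.0], [0.0, -0.001, -1.0]]
ft_force: [0.2, -0.5, -0.1]
grip_width: 0.0765
gripper_force: 0.0
```

Emit:
servo_tool --deltas "0.9 -26.6 1.7 0 0 0 0;0.9 -26.6 1.7 0 0 0 0;0.9 -26.6 1.7 0 0 0 0;0.9 -26.6 1.7 0 0 0 0;0.9 -26.6 1.7 0 0 0 0;0.9 0 0 0 0 0 -0.112;0.9 0 0 0 0 0 -0.112;0.9 0 0 10 0 0 0"

```text
time_s: 38.45
position: [0.5914, -0.3159, 0.1907]
tool_rot: [[-0.134, 0.991, 0.002], [0.991, 0.134, -0.002], [-0.002, 0.002, -1.0]]
ft_force: [-0.0, -0.7, 0.2]
grip_width: 0.0772
gripper_force: 0.0
```

Emit:
servo_tool --deltas "0.9 0 0 10 0 0 0;0.9 0 0 0 0 0 0;0.9 0 0 0 0 0 0"

```text
time_s: 38.7
position: [0.591, -0.3145, 0.1794]
tool_rot: [[-0.129, 0.992, -0.001], [0.992, 0.129, 0.001], [0.001, -0.001, -1.0]]
ft_force: [0.5, 0.5, -0.9]
grip_width: 0.0768
gripper_force: 0.0
```

```bash
python3 -c "
from h import *
p=shot('wrist','w12')
q=clip(p,(7,18),(540,650,-360,-280)); r=rect(q[q[:,2]>98]/1000);print(r)
go(r[0]-.3,r[1],81,r[4]+90);print(env.observe()['tool_rot'].round(4))
w=cloud(p)*1000
m=(w[...,2]>60)&(w[...,0]>625)&(w[...,0]<800)&(w[...,1]>-400)&(w[...,1]<-250);print(m.sum(), np.percentile(w[m],[1,50,99],axis=0).round() if m.any() else '')
w=cloud(shot('top'))*1000
m=(w[...,2]>60)&(w[...,0]>640)&(w[...,0]<720)&(w[...,1]>-420)&(w[...,1]<-250);print(m.sum(), np.percentile(w[m],[1,50,99],axis=0).round() if m.any() else '')
"
```

```text
n 4259 z pct [ 46.9  87.2 113.3]
[ 591.7 -315.1   59.1   24.4    7.8]
t 38.75 shift [-0.3  0.  99.3] norm 99 turn rad -0.006 psi 97.5 pos [ 591.2 -314.8  180.3] grip 76.5 0.0 q6 -45.6
[[-1.297e-01  9.916e-01  7.000e-04]
 [ 9.916e-01  1.297e-01 -4.000e-04]
 [-4.000e-04  6.000e-04 -1.000e+00]]
37847 [[ 627. -375.   62.]
 [ 709. -318.  136.]
 [ 782. -292.  256.]]
108 [[ 640. -363.  138.]
 [ 645. -291.  467.]
 [ 716. -268.  482.]]
```

Emit:
servo_tool --deltas "0.95 0 0 25 0 0 -0.005;0.95 0 0 25 0 0 0;0.95 0 0 25 0 0 0;0.95 0 0 14 0 0 0;0.95 0 0 8 0 0 0;0.95 0 0 2 0 0 0;0.95 0 0 0 0 0 0;0.95 0 0 0 0 0 0"

```text
time_s: 39.47
position: [0.592, -0.3156, 0.0833]
tool_rot: [[-0.136, 0.991, 0.003], [0.991, 0.136, -0.003], [-0.003, 0.003, -1.0]]
ft_force: [-0.3, -0.3, -0.4]
grip_width: 0.0812
gripper_force: 0.0
```

Emit:
servo_tool --deltas "0 0 0 0 0 0 0;0 0 0 0 0 0 0;0 0 0 0 0 0 0;0 0 0 0 0 0 0;0 0 0 0 0 0 0;0 0 0 0 0 0 0;0 0 0 0 0 0 0;0 0 0 0 0 0 0" --newtons 40

```text
time_s: 40.13
position: [0.5915, -0.3153, 0.0819]
tool_rot: [[-0.136, 0.991, 0.002], [0.991, 0.136, -0.001], [-0.001, 0.001, -1.0]]
ft_force: [-0.3, 0.1, -0.8]
grip_width: 0.0261
gripper_force: 44.4
```

Emit:
servo_tool --deltas "0 0 0 0 0 0 0;0 0 0 0 0 0 0;0 0 0 -10 0 0 0;0 0 0 -15 0 0 0;0 0 0 -25 0 0 0;0 0 0 -25 0 0 0;0 0 0 -25 0 0 0;0 0 0 0 0 0 0"

```text
time_s: 40.8
position: [0.5928, -0.3162, 0.1886]
tool_rot: [[-0.136, 0.991, 0.01], [0.991, 0.136, -0.007], [-0.009, 0.009, -1.0]]
ft_force: [0.9, -0.8, -0.3]
grip_width: 0.0263
gripper_force: 44.4
```

```bash
python3 -c "
from h import *
go(597.4,-33.6,181,84.8)
p=shot('wrist','w13');s=env.observe();t=(cloud(p)-s['position'])@s['tool_rot']*1000
for uv in [(320,272),(320,285),(320,295),(320,305),(285,380),(360,385),(272,250),(370,250)]: print(uv,t[uv[1],uv[0]].round(1),p['img'][uv[1],uv[0]])
"
```

```text
t 40.8 shift [279.4  43.    5.6] norm 283 turn rad 0.227 psi 97.8 pos [ 592.8 -316.2  188.6] grip 26.3 44.4 q6 -46.0
(320, 272) [13.1  0.9 18.7] [117 124 115]
(320, 285) [ 7.6  0.9 17.6] [128 136 125]
(320, 295) [ 3.8  0.9 16. ] [58 60 64]
(320, 305) [-1.3  0.9 16.7] [58 59 64]
(285, 380) [ -6.1 -10.8 -26.6] [199  83   0]
(360, 385) [ -7.2  14.1 -27.8] [112  47   8]
(272, 250) [  9.2 -23.2  55. ] [193  81   0]
(370, 250) [11.  25.4 50.1] [165  69   0]
```

Emit:
servo_tool --deltas "0 25.5 3.7 0 0 0 0;0 25.5 3.7 0 0 0 0;0 25.5 3.7 0 0 0 0;0 25.5 3.7 0 0 0 0;0 25.5 3.7 0 0 0 0;0 25.5 3.7 0 0 0 0;0 25.5 3.7 0 0 0 0;0 25.5 3.7 0 0 0 0"

```text
time_s: 41.52
position: [0.5924, -0.1076, 0.1811]
tool_rot: [[-0.136, 0.991, 0.0], [0.991, 0.136, -0.001], [-0.001, 0.0, -1.0]]
ft_force: [-0.5, -0.0, -1.1]
grip_width: 0.0261
gripper_force: 44.4
```

Emit:
servo_tool --deltas "0 25.5 3.7 0 0 0 0;0 25.5 3.7 0 0 0 0;0 25.5 3.7 0 0 0 0;0 0 0 0 0 0 0.113;0 0 0 0 0 0 0.113;0 0 0 0 0 0 0;0 0 0 0 0 0 0"

```text
time_s: 42.1
position: [0.5932, -0.0317, 0.1811]
tool_rot: [[0.086, 0.996, 0.001], [0.996, -0.086, -0.001], [-0.001, 0.001, -1.0]]
ft_force: [0.6, -0.1, -0.0]
grip_width: 0.0257
gripper_force: 44.4
```

```bash
python3 -c "
from h import *
go(595.5,-32.3,129,84.8);print(env.observe()['tool_rot'].round(4))
p=shot('wrist','w14');s=env.observe();w=cloud(p)*1000;t=(cloud(p)-s['position'])@s['tool_rot']*1000
for uv in [(320,290),(320,305)]: print(uv,t[uv[1],uv[0]].round(1),w[uv[1],uv[0]].round(1))
blue(p,.088,.1,(.55,.65,-.1,.1))
"
```

```text
t 42.1 shift [-0.4  2.3 52.1] norm 52 turn rad 0.004 psi 85.1 pos [593.2 -31.7 181.1] grip 25.7 44.4 q6 -9.5
[[ 8.630e-02  9.963e-01  5.000e-04]
 [ 9.963e-01 -8.630e-02 -9.000e-04]
 [-9.000e-04  6.000e-04 -1.000e+00]]
(320, 290) [ 6.7  0.  19.5] [593.9 -25.2 161.7]
(320, 305) [-0.3  0.  19.5] [593.3 -32.2 161.7]
blue 3601 [601.1   4.3 100.5  15.9  85.1] z [0.0926 0.0937 0.0948]
```

Emit:
servo_tool --deltas "0 0 3 12 0 0 0.003;0 0 0 12 0 0 0;0 0 0 12 0 0 0;0 0 0 8 0 0 0;0 0 0 5 0 0 0;0 0 0 0 0 0 0;0 0 0 0 0 0 0"

```text
time_s: 42.73
position: [0.5967, -0.0322, 0.1326]
tool_rot: [[0.092, 0.996, 0.002], [0.996, -0.092, -0.001], [-0.001, 0.002, -1.0]]
ft_force: [0.4, 0.1, -0.8]
grip_width: 0.0262
gripper_force: 44.4
```

```bash
python3 -c "
from h import *
go(596.2,-32.3,131,84.8)
p=shot('wrist','w15');s=env.observe();w=cloud(p)*1000;t=(cloud(p)-s['position'])@s['tool_rot']*1000
print(s['ft_force'].round(1))
for uv in [(320,290),(320,305)]: print(uv,t[uv[1],uv[0]].round(1),w[uv[1],uv[0]].round(1))
blue(p,.088,.1,(.55,.65,-.1,.1))
"
```

```text
t 42.73 shift [-0.1 -0.5  1.6] norm 2 turn rad -0.002 psi 84.7 pos [596.7 -32.2 132.6] grip 26.2 44.4 q6 -9.1
[ 0.3  0.4 -0.2]
(320, 290) [ 5.8 -0.1 21.4] [597.4 -26.4 111.7]
(320, 305) [-0.5 -0.1 19.8] [596.8 -32.7 113.3]
blue 4321 [601.1   3.3 102.5  16.   85. ] z [0.0927 0.0937 0.0947]
```

View pics/w15.png

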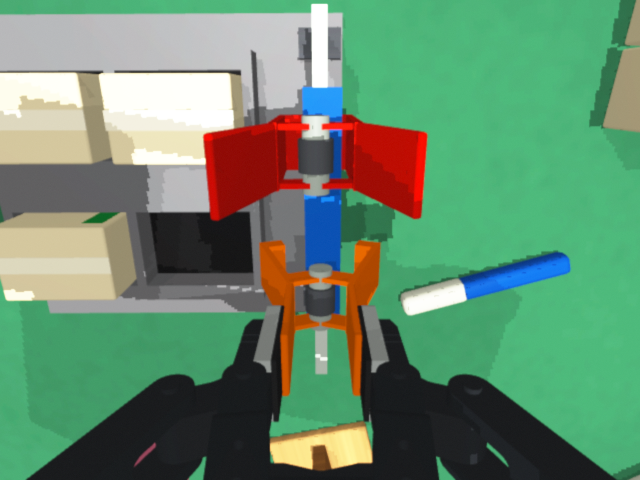

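Orange clip straddles the placard at (320,300), hinge about 108 mm high. Releasing and retreating.

Emit:
servo_tool --deltas "0.3 0 0 0 0 0 0;0.4 0 0 0 0 0 0;0.5 0 0 0 0 0 0;0.6 0 0 0 0 0 0;0.8 0 0 0 0 0 0;1 0 0 0 0 0 0;1 0 0 0 0 0 0;1 0 0 0 0 0 0"

```text
time_s: 43.45
position: [0.5966, -0.0321, 0.1328]
tool_rot: [[0.093, 0.996, 0.002], [0.996, -0.093, -0.001], [-0.001, 0.002, -1.0]]
ft_force: [-0.5, 0.3, 0.2]
grip_width: 0.0854
gripper_force: 0.0
```

Emit:
servo_tool --deltas "1 0 0 0 0 0 0;1 0 0 -20 0 0 0;1 0 0 -25 0 0 0;1 0 0 -30 0 0 0;1 0 0 -30 0 0 0;1 0 0 0 0 0 0;1 0 0 0 0 0 0;1 0 0 0 0 0 0"

```text
time_s: 44.12
position: [0.596, -0.0319, 0.2368]
tool_rot: [[0.093, 0.996, 0.0], [0.996, -0.093, -0.001], [-0.001, 0.0, -1.0]]
ft_force: [-0.1, 0.4, -0.7]
grip_width: 0.0859
gripper_force: 0.0
```

```bash
python3 -c "
from h import *
p=shot('wrist','w16');s=env.observe();print(s['position'],s['time_s'])
blue(p,.088,.1,(.55,.65,-.1,.1))
for n,hu,b in(('red',(0,6),(550,660,0,80)),('or',(7,18),(540,660,-80,0))):
  q=clip(p,hu,b); print(n,rect(q[q[:,2]>134]/1000))
for b in blobs(p,.035,.060,(.38,.58,-.13,.15),150): print(*b)
for b in blobs(shot('top'),.035,.055,(.35,.6,-.1,.42),100): print('top',*b)
"; cat > /dev/null
```

```text
[ 0.59592125 -0.03186534  0.23630434] 44.1667
blue 2028 [600.8   3.  102.8  15.7  85.2] z [0.0927 0.0939 0.0951]
n 2719 z pct [ 78.8 130.6 149.7]
red [601.3  31.7  47.3  23.8  -4.6]
n 2550 z pct [ 77.3 127.3 149.6]
or [596.3 -31.5  48.3  24.1  -4.9]
5928 [119. 110.] 50.6 [451.6  53.2  66.6  44.4  -5. ]
5500 [217. 109.] 50.6 [526.4  46.3  65.9  44.4  -5.1]
4957 [134. 212.] 50.6 [444.2 -25.8  66.1  45.   -4.9]
top 234 [317. 285.] 51.6 [444.4 -34.2  65.4  29.8  -5.8]
```

View pics/w16.png

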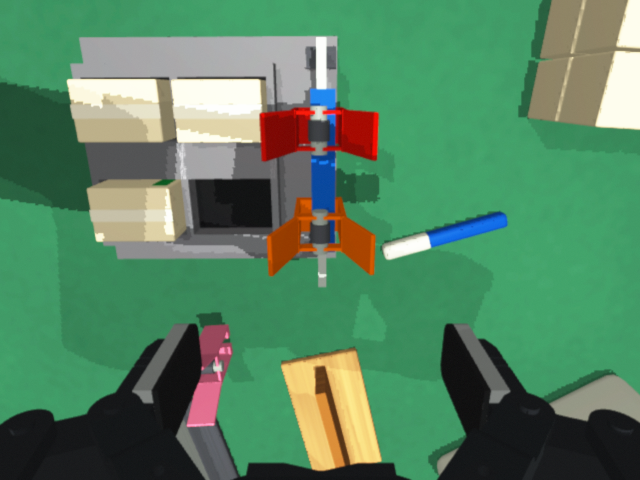

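Both clips are closed and upright, about 32 mm either side of the placard's middle, and all cartons are seated. Handing in.

```bash
python3 -c "
from rig import env
print(env.close_job())"
```

```text
the job is handed in; nothing more can be done
None
```

I handed the job in at about 44 s; the hand-in returned no verdict. My last measurements put all three cartons flat in pockets, the placard hung centred with its front to the cartons, and the red and orange clips closed on it about 32 mm either side of its middle.

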